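Fit the sorting gate to its splined swivel drive

ROBOT

A 7-joint arm with a two-finger parallel gripper is mounted at the origin on the work surface. World frame = base frame: x ahead of the robot, y to its left, z up, the work surface at z = 0. Lengths are in m, angles in rad, forces in N, time in s.
With the tool pointing down it reaches from about 0.425 to 0.95 m from the base axis. Payload 4.7 kg.
Tool frame: the origin (TCP) lies at the very end of the fingers, on their centre line; the grasp point (between the pads) lies 19 mm behind it; x points along the fingers, z is the direction in which the jaws open and shut, and the axes are right-handed (so a half turn about x gives the same grasp; the last joint's range is limited). The gripper opens to 87 mm and grips with 3 to 60 N. Pads are 19 mm wide; open, the fingers measure 117 mm over their backs; the gripper's body (75 mm by 190 mm) begins 51 mm behind the grasp point.
Start: joints at [1.247, 0.469, -0.049, 1.532, 0.024, 1.141, -0.082], TCP at [0.196, -0.646, 0.197] pointing down, gripper open.
Joint ranges: [-2.59, 2.59], [-0.33, 1.99], [-1.39, 1.29], [0.1, 2.45], [-1.04, 4.18], [0.21, 1.99], [-2.66, 2.66]. Speed limits (rad/s): [2.57, 2.57, 3.14, 3.14, 3.14, 3.14, 3.14].

INTERFACE

Orientations are given as a rotation vector (axis times angle).
In Python, from workcell import arm gives the robot as it stands. The module is installed in compiled form; this text tells all that it offers.
- The arm moves only by the shell command python3 -m inch 'ROWS' [OPENING] [FORCE]. ROWS is JSON, one flat list of numbers, 4 for each row, row after row: the shift along the tool's x, y, z in m, then the turn about the tool's x in rad. A call has 1 to 12 rows; each row is the pose to reach, as a shift and turn from the pose commanded when the call began, along the tool's axes at that moment; what a row does not reach only later rows make up. A row lasts 1/12 s, in which the tool goes at most 41.7 mm and 7.16 degrees, less where a joint would pass 70% of its speed; a pose out of reach is approached as far as the arm can. A call with a gripper value outside its range is refused whole. OPENING is the opening, from 0 (shut) to 1 (fully open), set as the call begins (- or left out, the last holds). The fingers move at their own pace and stop on an object; FORCE is the grip in N (left out, the last holds). Time passes only in rows, so rows that repeat a pose let the fingers close. It gives the time, the measured TCP pose, the force and the opening at its end, in the units of the state.
- arm.read_state(): the state, without advancing time (a new reading comes with each control period).
- arm.capture(name): name is "side" or "top"; returns a dict with "img" (400x640x3 uint8, red, green, blue), "depth" (400x640 float32, m along the optical axis (not along the pixel's ray), 0 where there is no reading), "fx", "fy", "cx", "cy" (pixels), "rvec" (rotation vector, rad) and "tvec" (3), from world to camera coordinates, as OpenCV has them. Camera axes: x right, y down, z forward; pixel columns grow to the right and rows downward; lengths in m; the calibration is good to about 2 mm. A picture is of the moment at which its call begins.
- arm.finish_job(): hands the job in, once; it reports no verdict.
The state is a dict: "clock": time; "qpos": joint angles; "qd": joint speeds; "tau": joint torques, N m; "position": TCP position; "ee_rot": TCP orientation; "ft_force": force on the tool from outside, world axes, zero at the start; "moment": the same for the moment, N m; "grip_width": finger opening in m.
Only numpy, scipy, OpenCV 4.12 (cv2) and the standard library are available. Lean on these libraries where they do the work, as an engineer would, in place of code of your own. Each camera call takes 0.05 s, during which the arm holds its last target. There are 200 camera calls.

TASK

Put the orange sorting gate back on the conveyor: thread its splined hub onto the swivel drive's shaft and keep hold of it until it is fully home on the shoulder. The splines match in one position only, so turn it lightly until it sinks in, and never force or knock it. Then swing the blade gently across the belt until it rests against the black rubber buffer on the far rail and leave it there, without disturbing the other things on the bench.

Things in the scene. Friction and masses are not known exactly. Their poses are not given: they have to be found in the camera images.
- drive: swivel drive (grey housing, upright splined steel shaft) beside the belt; fixed. Origin on the shaft's axis in the face of the shoulder (44 mm disc, 74 mm above the table) on which the hub must rest; z up along the shaft, x straight across the belt away from the robot, y along the belt. These axes are the housing's and do not turn with the shaft. Belt, rails and plate lie at least 4 mm below the shoulder
- shaft_end (a point): centre of the shaft's upper end, 34 mm above the shoulder: plain pilot nose, 21 mm thick, tapered at the top, that centres the hub. Axes as the housing's. The shaft's turn is NOT measured: a red line on its end points to the gap in its teeth, and this may point anywhere from 0 to 85 deg clockwise (seen from above) of the drive's +x. The shaft turns stiffly (0.12 N m) and stays where it is left
- teeth_top (a point): point on the shaft's axis level with the tops of its spline teeth, 20 mm above the shoulder. Five teeth at 60 deg steps; the sixth is left out, so the gate fits in one position only, its blade pointing as the gap does (the red line). Out of register the hub rests on the teeth, 12 mm too high; within about 3 deg of register it sinks home with a light push. Pressed with over 12 N the hub drags the shaft round instead. Come down slowly, about 10 mm/s: knocks count as force
- gate_hub (a point): centre of the gate's hub, 17 mm above its underside: a square aluminium block 42 x 42 x 34 mm high with a vertical splined through bore (22 mm; the sixth groove, at the blade's side under a red dot, is blind) and an 8 mm deep counterbore below. x along the blade, z up along the bore. The faces at +-y are free over the full height: grip it there, fingertips no lower than 4 mm above its underside
- gate: the gate in one piece, about 0.17 kg, loose, lying flat with the hub upright on the table at the robot's right. Origin on the bore's axis in the hub's underside; x along the blade, z up. The orange blade, 8 mm thick and 20 mm high, leaves the hub's +x face, its lower edge level with the hub's underside; flat sides at y = +-4 mm
- gate_tip (a point): tip of the gate's blade, 155 mm from the hub's axis along the gate's x, 10 mm above the gate's underside
- buffer: upright black rubber buffer, 14 mm in diameter and 28 mm high, fixed on the conveyor's far rail; origin at its centre, 10 mm above the shoulder's face. The fitted blade swings counter-clockwise (seen from above) into it with its +y face, meeting it 144 mm from the shaft's axis when the blade points 30 deg counter-clockwise of the drive's +x. Nothing else stands in the blade's sweep
- puck_red: loose red workpiece, 40 mm disc 22 mm high, near one end of the belt; leave alone. Origin under its centre
- puck_black: loose black workpiece, 40 mm disc 22 mm high, near the other end of the belt; leave alone. Origin under its centre
- screwdriver: loose yellow screwdriver on the table to the robot's left; leave alone. Origin at its underside
- wrench: loose steel wrench on the table, far right; leave alone. Origin at its underside
- bearing_block: loose aluminium bearing block, 42 x 36 x 40 mm, between robot and conveyor; leave alone. Origin under its centre
- pulley: loose toothed aluminium pulley, 44 mm in diameter, 30 mm high, on the table at the right; leave alone. Origin under its centre
- stepper: loose square stepper motor, 42 x 42 x 48 mm with a shaft on top to 68 mm, near right; leave alone. Origin under its centre
Things that resemble listed ones, but are neither listed nor needed, are in the scene too. There is more than one size of the gate; the one meant has the size given above.

How it is judged:
By the outcome, as a careful person would: the job done as asked, in the order asked, and still so for the second after the job is handed in, with the robot touching nothing.
It also fails if it takes over 72 s, if anything falls off the work surface, if the arm or the gripper's body presses on something with over 40 N, if the wrist force passes 120 N, or if a joint passes its speed limit or range.

## Working session

There is one attempt and no reset: what is moved stays moved. The work goes in short steps, Python scripts to look and compute and a shell command to move; the robot and the scene stay as the last step left them, time stands still between calls to the robot, and variables do not carry over. Pictures are saved under pics/ and viewed, about 8 in all and at most 12, crops included, and the job is handed in when it is done.

```bash
mkdir -p pics; cat > h.py <<'E'
import numpy as np, cv2
from workcell import arm
from scipy.spatial.transform import Rotation as R
def cap(n,save=None):
    c=arm.capture(n)
    if save: cv2.imwrite('pics/'+save,cv2.cvtColor(c['img'],cv2.COLOR_RGB2BGR))
    np.savez('last_%s.npz'%n,**c)
    return c
def cam(c):
    Rm=R.from_rotvec(np.ravel(c['rvec'])).as_matrix(); t=np.ravel(c['tvec']); return Rm,t
def plane(c,u,v,z):
    Rm,t=cam(c); d=Rm.T@np.array([(u-c['cx'])/c['fx'],(v-c['cy'])/c['fy'],1]); o=-Rm.T@t
    return o+d*(z-o[2])/d[2]
def pts(c):
    Rm,t=cam(c); v,u=np.mgrid[0:400,0:640]; d=c['depth']
    P=np.stack([(u-c['cx'])/c['fx']*d,(v-c['cy'])/c['fy']*d,d],-1)
    return (P-t)@Rm
def proj(c,p):
    Rm,t=cam(c); q=Rm@np.array(p)+t; return q[0]/q[2]*c['fx']+c['cx'],q[1]/q[2]*c['fy']+c['cy']
E
python3 - <<'E'
from h import *
for n in('top','side'):
    c=cap(n,n+'0.png'); Rm,t=cam(c); print(n,-Rm.T@t,Rm[2],c['fx'])
s=arm.read_state(); print(s); print(R.from_rotvec(s['ee_rot']).as_matrix())
E
```

```text
top [ 0.40957669 -0.08189866  0.96707754] [ 0.11559402  0.04172393 -0.99241984] 379.976396989697
side [0.07992817 0.81365099 0.81879515] [ 0.34932608 -0.71495221 -0.60565223] 407.8270947773987
{'clock': 0.1, 'qpos': array([ 1.24710603,  0.46935406, -0.0486051 ,  1.53357256,  0.02409992,
        1.14098994, -0.08231312]), 'qd': array([-0.00133319, -0.00157452, -0.00051147, -0.00230674, -0.00019517,
        0.00128531,  0.00124848]), 'tau': array([ 7.99057252e-04, -5.09166706e+01, -8.11433396e-02, -2.36830258e+01,
       -6.14414527e-02,  3.44501808e-02,  6.11324026e-05]), 'position': array([ 0.19596297, -0.64532208,  0.19650978]), 'ee_rot': array([ 0.99036149,  1.33583118, -0.9887162 ]), 'ft_force': array([-1.18428759,  0.26130829,  0.08885787]), 'moment': array([-0.01671533,  0.01607479, -0.01188644]), 'grip_width': 0.08734717929124193}
[[-5.57899379e-04  9.56855847e-01  2.90562517e-01]
 [ 1.64639218e-03  2.90563048e-01 -9.56854432e-01]
 [-9.99998489e-01 -5.54486364e-05 -1.73746493e-03]]
```

View pics/top0.png

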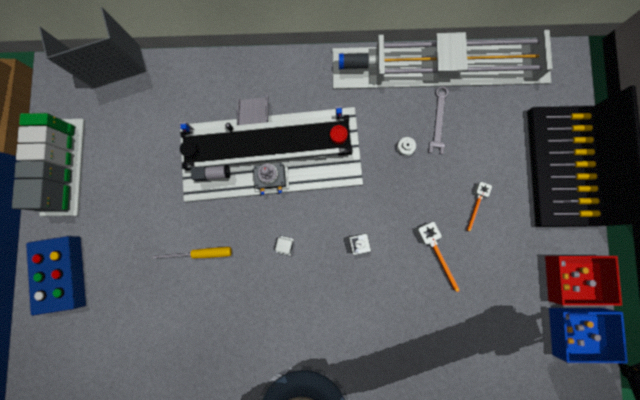

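View pics/side0.png

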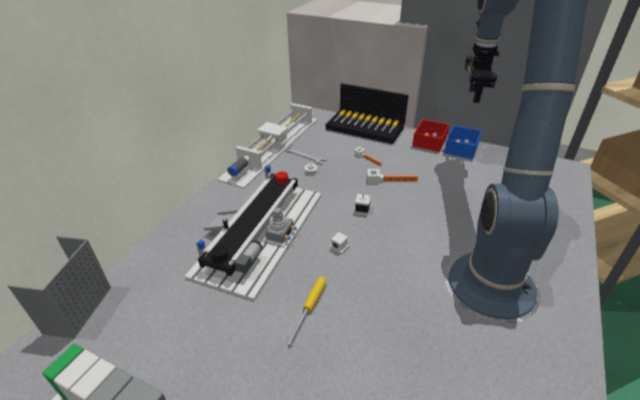

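The top view shows the larger gate (hub ≈(430,235), tip ≈(457,290)), the smaller look-alike at (484,188), and the drive's shaft at ≈(268,172). The buffer candidate is the black spot at ≈(229,127).

```bash
python3 - <<'E'
from h import *
c=dict(np.load('last_top.npz')); im=c['img']; P=pts(c)
hsv=cv2.cvtColor(im,cv2.COLOR_RGB2HSV)
# gate blade
m=cv2.inRange(hsv,(5,150,100),(18,255,255)); 
n,l,st,ce=cv2.connectedComponentsWithStats(m)
for i in range(1,n):
    if st[i,4]>60:
        v,u=np.where(l==i); Q=np.array([plane(c,a,b,0.02) for a,b in zip(u,v)])
        (cx,cy),(w,h),a=cv2.minAreaRect(Q[:,:2].astype(np.float32)*1000)
        mu=Q.mean(0);w_,V=np.linalg.eigh(np.cov(Q[:,:2].T)); print('orange',st[i],mu,w,h,V[:,1])
def hubm(u0,u1,v0,v1,zlo,zhi,z):
    S=np.zeros((400,640),bool);S[v0:v1,u0:u1]=1
    k=S&(P[...,2]>zlo)&(P[...,2]<zhi)
    v,u=np.where(k); Q=np.array([plane(c,a,b,z) for a,b in zip(u,v)])
    r=cv2.minAreaRect(Q[:,:2].astype(np.float32)*1000); print(k.sum(),Q.mean(0),r,np.median(P[k][:,2]))
hubm(410,450,215,255,.026,.05,.034)
hubm(250,290,155,190,.092,.13,.108)
hubm(250,290,155,190,.064,.082,.074)
hubm(220,240,118,135,.07,.11,.098)
A=cv2.resize(im[85:205,170:370],None,fx=4,fy=4,interpolation=3)[:300]
A=cv2.resize(im[100:195,200:300],(600,570),interpolation=3)
cv2.imwrite('pics/c1.png',A[...,::-1])
s=dict(np.load('last_side.npz')); cv2.imwrite('pics/c2.png',cv2.resize(s['img'][170:280,190:330],(764,600),interpolation=3)[...,::-1])
E
```

```text
orange [  0  72  14  79 288] [0.76398896 0.79752778 0.02      ] 16.593732833862305 216.55563354492188 [-0.99858859  0.05311148]
orange [468 198  13  33 109] [ 0.4830258  -0.42251198  0.02      ] 7.58986759185791 84.38240051269531 [-0.93270261  0.36064643]
orange [433 245  26  47 205] [ 0.35201851 -0.34842151  0.02      ] 120.20503997802734 9.756080627441406 [-0.9076856  -0.41965087]
242 [ 0.43844339 -0.30857312  0.034     ] ((438.5079650878906, -307.7948303222656), (42.26688003540039, 43.43795394897461), 24.23534393310547) 0.03504648967344256
85 [0.58224603 0.07977654 0.108     ] ((580.8762817382812, 79.92015075683594), (25.577884674072266, 23.509048461914062), 89.06135559082031) 0.10696491089804379
358 [0.60092425 0.07969845 0.074     ] ((593.6962280273438, 75.1534423828125), (94.89596557617188, 66.072509765625), 88.98717498779297) 0.07169931681307445
155 [0.68486583 0.16630016 0.098     ] ((688.2927856445312, 166.33885192871094), (46.11399841308594, 29.44082260131836), 88.84477996826172) 0.07209795893381007
```

View pics/c1.png

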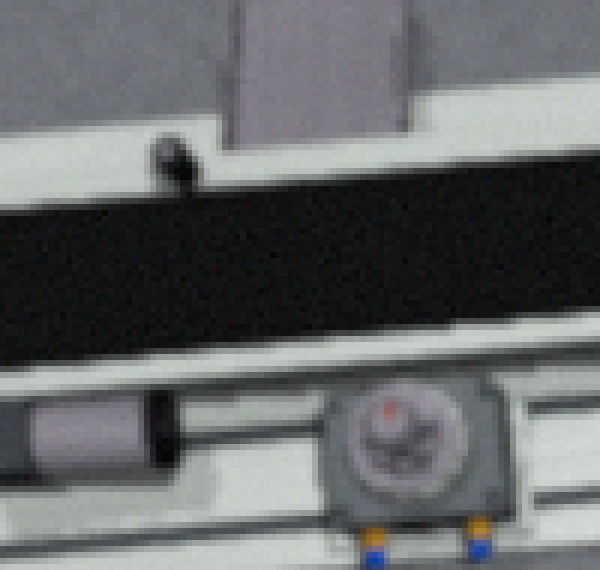

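View pics/c2.png

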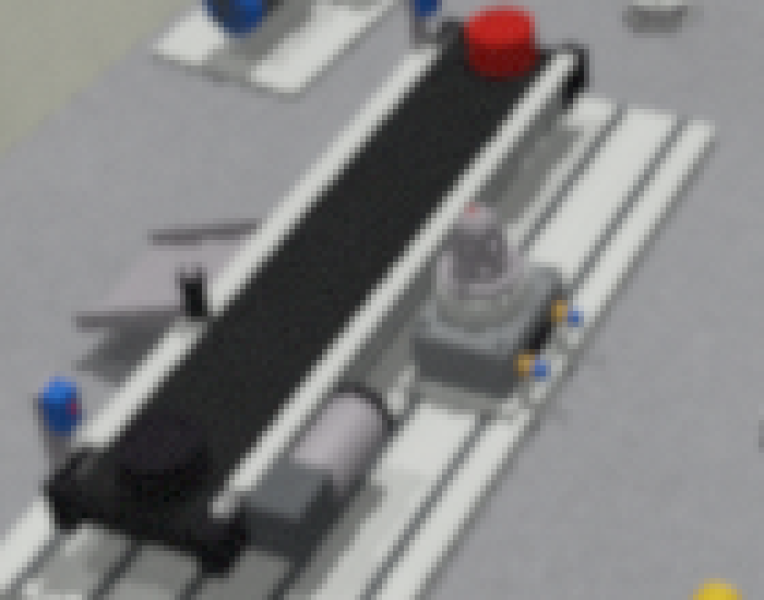

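Crop c1 shows the shoulder disc centre at ≈(268,173), the shaft end at ≈(265,169), the red mark at ≈(265,168.3) pointing roughly across the belt, and the buffer top at ≈(228,125). Crop c2 confirms the upright shaft and the buffer on the far rail.

```bash
python3 - <<'E'
from h import *
c=dict(np.load('last_top.npz')); s=dict(np.load('last_side.npz'))
im=c['img'].astype(int)
b=plane(c,228,124.7,.098); sh=plane(c,268,172.8,.074); print('buffer',b,'shoulder',sh)
d=b-sh; print('r',np.hypot(d[0],d[1]),'drive yaw',np.degrees(np.arctan2(d[1],d[0]))-34.36)
# near/far rail edges: belt black mask edge fit
g=c['img'].max(2); L=[]
for u in range(240,330,2):
    col=g[100:180,u]; k=np.where(col<45)[0]+100; L.append((k.min(),k.max(),u))
L=np.array(L)
for j in (0,1):
    Q=np.array([plane(c,u,v,.065) for v,u in L[:,[j,2]]]); p=np.polyfit(Q[:,1],Q[:,0],1); r=Q[:,0]-np.polyval(p,Q[:,1]); 
    ok=abs(r)<.004; p=np.polyfit(Q[ok,1],Q[ok,0],1); print('belt edge yaw',np.degrees(np.arctan(-p[0])),ok.sum())
# red on the shaft end
for n,k,box in(('top',c,(160,180,255,280)),('side',s,(200,220,265,290))):
    a=k['img'].astype(float); v0,v1,u0,u1=box; w=np.clip(a[...,0]-a[...,1:].max(2)-12,0,None)[v0:v1,u0:u1]
    vv,uu=np.mgrid[v0:v1,u0:u1]; u,v=(w*uu).sum()/w.sum(),(w*vv).sum()/w.sum()
    print(n,'red',u,v,w.max(),plane(k,u,v,.108), 'proj shaft end', proj(k,[sh[0],sh[1],.108]))
# hub grey corners
E
```

```text
buffer [0.6964492  0.17047399 0.098     ] shoulder [0.58310916 0.07777638 0.074     ]
r 0.146419973861717 drive yaw 4.918760029273393
belt edge yaw 4.737461054045932 45
belt edge yaw 4.702440870541078 45
top red 264.4869565217391 168.05217391304348 30.0 [0.58779713 0.07997883 0.108     ] proj shaft end (np.float64(265.4134755234252), np.float64(170.02903933356566))
side red 275.9347826086956 208.0 21.0 [0.58532955 0.08061485 0.108     ] proj shaft end (np.float64(277.15109551981607), np.float64(207.63077872385506))
```

```bash
python3 - <<'E'
from h import *
c=dict(np.load('last_top.npz')); s=dict(np.load('last_side.npz'))
out=[]
for k,(u0,v0) in((c,(254,158)),(s,(264,200))):
    a=k['img'][v0:v0+28,u0:u0+28]; a=cv2.resize(a,(392,392),interpolation=cv2.INTER_CUBIC)
    a=cv2.convertScaleAbs(a,alpha=1.3); a2=a.copy()
    for z,r,col in((.108,.0085,(255,255,0)),(.074,.022,(0,255,0))):
        q=np.array([proj(k,[.5831+r*np.cos(t),.0778+r*np.sin(t),z]) for t in np.linspace(0,6.28,40)])
        cv2.polylines(a2,[((q-[u0,v0]+.5)*14).astype(int)],True,col,1)
    out.append(np.hstack([a,a2]))
o=np.vstack(out); o=cv2.resize(o,(598,598)); cv2.imwrite('pics/c3.png',o[...,::-1])
E
```

```text
(no output)
```

View pics/c3.png

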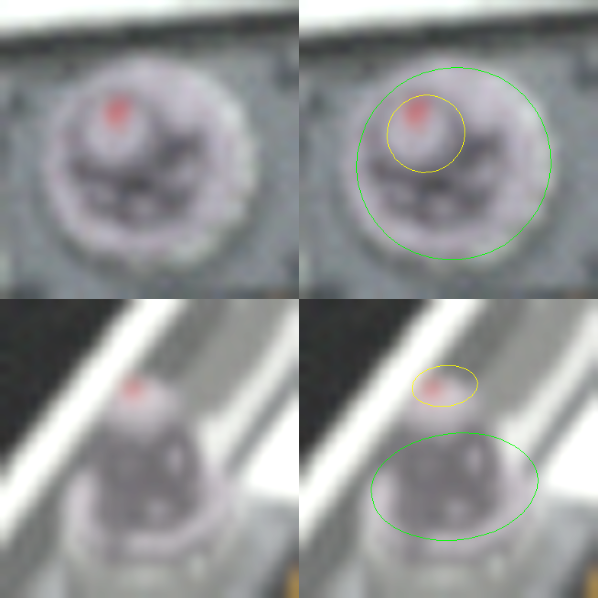

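c3: the red mark lies almost straight across the belt from the nose centre, so the gap is about 0 to −10° from the drive's +x. The disc centre is ≈2 mm further +y than my first guess, so the axis is ≈(0.583, 0.0796). Next I move above the gate hub.

```bash
python3 -m inch '[0,0.03,-0.023,-0.02, 0.02,0.06,-0.046,-0.05, 0.04,0.1,-0.076,-0.1, 0.06,0.13,-0.1,-0.138, 0.08,0.165,-0.126,-0.138, 0.09,0.2,-0.152,-0.138, 0.095,0.23,-0.176,-0.138, 0.095,0.26,-0.2,-0.138, 0.095,0.29,-0.222,-0.138, 0.095,0.31,-0.237,-0.138, 0.095,0.33,-0.252,-0.138, 0.095,0.33,-0.252,-0.138]' 1
python3 -m inch '[0,0,0,0, 0,0,0,0,0,0,0,0]'
cat > st.py <<'E'
from h import *
s=arm.read_state(); M=R.from_rotvec(s['ee_rot']).as_matrix()
print(s['clock'],s['position'].round(4),'zdir',np.degrees(np.arctan2(M[1,2],M[0,2])).round(2),'tilt',M[:,0].round(4),'F',s['ft_force'].round(2),s['moment'].round(3),'w',round(s['grip_width'],4),'q',np.round(s['qpos'],3))
E
python3 - <<'E'
from st import *
c=cap('top'); 
im=cv2.resize(c['img'][190:310,380:500],(600,600),interpolation=3); cv2.imwrite('pics/c4.png',im[...,::-1])
E
```

```text
clock: 1.1
position: [0.4428, -0.3023, 0.1024]
ee_rot: [0.88, 1.387, -0.874]
ft_force: [0.3, 0.6, -0.8]
grip_width: 0.0869
clock: 1.35
position: [0.4375, -0.3103, 0.1022]
ee_rot: [0.886, 1.383, -0.888]
ft_force: [0.0, -1.0, 0.1]
grip_width: 0.0869
1.35 [ 0.4375 -0.3103  0.1022] zdir -65.36 tilt [-8.e-04 -5.e-04 -1.e+00] F [ 0.01 -1.    0.11] [-0.061  0.028  0.007] w 0.0869 q [ 0.701  0.362 -0.203  1.952  0.097  0.837 -0.695]
```

View pics/c4.png

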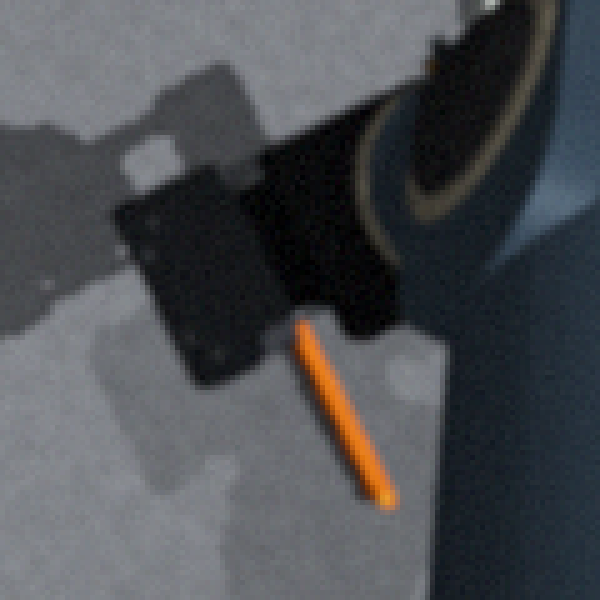

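c4: the gripper is centred over the hub and the blade is clear, with its tip at crop (388,500). Now I descend and grip.

```bash
python3 -m inch '[0.012,0.0019,-0.0017,0, 0.03,0.0019,-0.0017,0, 0.05,0.0019,-0.0017,0, 0.066,0.0019,-0.0017,0, 0.078,0.0019,-0.0017,0, 0.086,0.0019,-0.0017,0, 0.092,0.0019,-0.0017,0, 0.095,0.0019,-0.0017,0, 0.095,0.0019,-0.0017,0, 0.095,0.0019,-0.0017,0]'
python3 -m st
python3 -m inch '[0,0,0,0, 0,0,0,0,0,0,0,0,0,0,0,0,0,0,0,0,0,0,0,0]' 0 20
python3 -m inch '[0,0,0,0, 0,0,0,0,0,0,0,0,0,0,0,0]' 0 45
python3 -m st
```

```text
clock: 2.23
position: [0.44, -0.3069, 0.0079]
ee_rot: [0.885, 1.382, -0.885]
ft_force: [-1.1, -0.6, -0.6]
grip_width: 0.0871
2.2333 [ 0.44   -0.3069  0.0079] zdir -65.22 tilt [ 8.e-04 -5.e-04 -1.e+00] F [-1.11 -0.59 -0.59] [-0.065 -0.009  0.003] w 0.0871 q [ 0.671  0.499 -0.18   2.017  0.145  0.636 -0.742]
clock: 2.73
position: [0.4398, -0.3066, 0.0076]
ee_rot: [0.885, 1.383, -0.885]
ft_force: [-0.1, -0.2, -0.3]
grip_width: 0.0551
clock: 3.07
position: [0.4399, -0.3067, 0.0075]
ee_rot: [0.885, 1.383, -0.885]
ft_force: [0.2, -1.0, -0.6]
grip_width: 0.0393
3.0667 [ 0.4399 -0.3067  0.0075] zdir -65.2 tilt [ 4.e-04 -4.e-04 -1.e+00] F [ 0.22 -1.02 -0.63] [-0.161 -0.08   0.019] w 0.0393 q [ 0.671  0.5   -0.18   2.017  0.145  0.636 -0.742]
```

```bash
python3 -m inch '[0,0,0,0, 0,0,0,0, -0.005,0,0,0, -0.015,0,0,0, -0.03,0,0,0, -0.055,0,0,0, -0.08,0,0,0, -0.11,0,0,0, -0.14,0,0,0, -0.16,0,0,0, -0.17,0,0,0,-0.17,0,0,0]'
python3 -m st
python3 - <<'E'
from h import *
c=cap('side'); u,v=map(int,proj(c,[.44,-.307,.17])); print(u,v)
im=cv2.resize(c['img'][v-50:v+50,u-60:u+60],(720,600),interpolation=3); cv2.imwrite('pics/c5.png',im[...,::-1])
E
```

```text
clock: 4.07
position: [0.4409, -0.3072, 0.1803]
ee_rot: [0.884, 1.378, -0.884]
ft_force: [-0.0, -0.7, -1.5]
grip_width: 0.0394
4.0667 [ 0.4409 -0.3072  0.1803] zdir -65.2 tilt [ 0.0044 -0.0029 -1.    ] F [-0.04 -0.67 -1.47] [ 0.043 -0.067  0.023] w 0.0394 q [ 0.709  0.27  -0.216  1.875  0.069  0.998 -0.674]
374 136
```

View pics/c5.png

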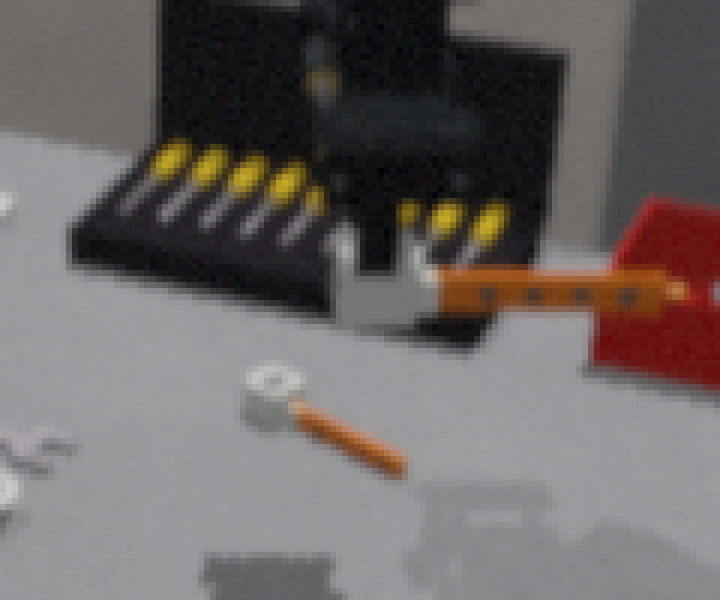

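c5: the gate is held level, the pad is centred on the hub to about 1 mm, and the blade is horizontal. Now transit to the drive while turning CCW.

```bash
python3 -m inch '[0,0.01,-0.01,-0.06, 0,0.025,-0.025,-0.16, 0,0.045,-0.045,-0.27, 0,0.07,-0.07,-0.38, 0,0.095,-0.095,-0.49, 0,0.12,-0.12,-0.6, 0,0.145,-0.145,-0.71, 0,0.17,-0.17,-0.82, 0,0.195,-0.195,-0.93, 0,0.22,-0.22,-1.04, 0,0.24,-0.24,-1.15, 0,0.255,-0.255,-1.26]'
python3 -m inch '[0,0,0,-0.11, 0,0,0,-0.22, 0,0,0,-0.33, 0,0,0,-0.44, 0,0,0,-0.55, 0,0,0,-0.66, 0,0,0,-0.77, 0,0,0,-0.88, 0,0,0,-0.99, 0,0,0,-1.1, 0,0,0,-1.2,0,0,0,-1.3]'
python3 -m inch '[0,0,0,-0.05, 0,0,0,-0.1, 0,0,0,-0.13, 0,0,0,-0.145, 0,0,0,-0.145, 0,0,0,-0.145]'
python3 -m st
```

```text
clock: 5.12
position: [0.5632, 0.0354, 0.1753]
ee_rot: [-0.101, 1.572, 0.104]
ft_force: [0.8, 0.3, -0.9]
grip_width: 0.0395
clock: 6.12
position: [0.5626, 0.0316, 0.1751]
ee_rot: [-1.101, 1.277, 1.106]
ft_force: [0.1, -0.1, -1.1]
grip_width: 0.0396
clock: 6.62
position: [0.5635, 0.0318, 0.1763]
ee_rot: [-1.205, 1.213, 1.208]
ft_force: [0.7, 0.6, -0.3]
grip_width: 0.0392
6.6167 [0.5635 0.0318 0.1763] zdir 89.76 tilt [-2.1e-03  2.0e-04 -1.0e+00] F [ 0.7   0.55 -0.32] [ 0.057 -0.139 -0.003] w 0.0392 q [ 0.553  0.457 -0.907  1.786  0.4    1.098  1.074]
```

```bash
python3 -m inch '[0,-0.004,0.01,0, 0,-0.009,0.025,0, 0,-0.014,0.038,0, 0,-0.0185,0.046,0, 0.005,-0.0185,0.048,0, 0.015,-0.0185,0.048,0, 0.025,-0.0185,0.048,0, 0.035,-0.0185,0.048,0, 0.042,-0.0185,0.048,0, 0.045,-0.0185,0.048,0, 0.045,-0.0185,0.048,0]'
python3 -m st
python3 - <<'E'
from h import *
s=arm.read_state(); zu=s['position'][2]-.0072; print('underside',zu)
o=[]
for n in('top','side'):
    c=cap(n); hsv=cv2.cvtColor(c['img'],cv2.COLOR_RGB2HSV); P=pts(c)
    m=cv2.inRange(hsv,(5,150,70),(18,255,255))
    nn,l,st,ce=cv2.connectedComponentsWithStats(m)
    for i in range(1,nn):
        u,v=ce[i]; w=plane(c,u,v,zu+.02)
        if st[i,4]>40 and abs(w[0]-.66)<.08 and abs(w[1]-.08)<.08:
            vv,uu=np.where(l==i); Q=np.array([plane(c,a,b,zu+(.02 if n=='top' else .01)) for a,b in zip(uu,vv)])
            W,V=np.linalg.eigh(np.cov(Q[:,:2].T)); d=V[:,1]*np.sign(V[0,1]); mu=Q.mean(0)
            print(n,st[i],mu,'dir',np.degrees(np.arctan2(d[1],d[0])),'y at .583',mu[1]+(.583-mu[0])*d[1]/d[0],'x range',Q[:,0].min(),Q[:,0].max())
    u,v=map(int,proj(c,[.6,.08,.11])); 
    a=c['img'][v-38:v+37,u-50:u+50]; o.append(cv2.resize(a,(400,300),interpolation=3) if 0 else cv2.resize(a,(800,600),interpolation=3))
cv2.imwrite('pics/c6.png',cv2.resize(o[1],(800,600))[...,::-1])
E
```

```text
clock: 7.53
position: [0.5822, 0.0791, 0.1312]
ee_rot: [-1.205, 1.213, 1.207]
ft_force: [0.5, -0.2, -1.4]
grip_width: 0.0395
7.5333 [0.5822 0.0791 0.1312] zdir 89.75 tilt [-2.1e-03 -5.0e-04 -1.0e+00] F [ 0.49 -0.17 -1.39] [ 0.086 -0.107  0.006] w 0.0395 q [ 0.422  0.541 -0.865  1.781  0.47   1.043  0.949]
underside 0.12396451950816893
top [261  99   5  27 114] [0.71000785 0.07838509 0.14396452] dir 0.026181696581999966 y at .583 0.07832705014542365 x range 0.6789348625922249 0.7397300000892766
side [229 185  36  17 210] [0.67544518 0.07993139 0.13396452] dir -0.989877607610366 y at .583 0.08152868752858294 x range 0.6171414236215387 0.7440976511689263
```

View pics/c6.png

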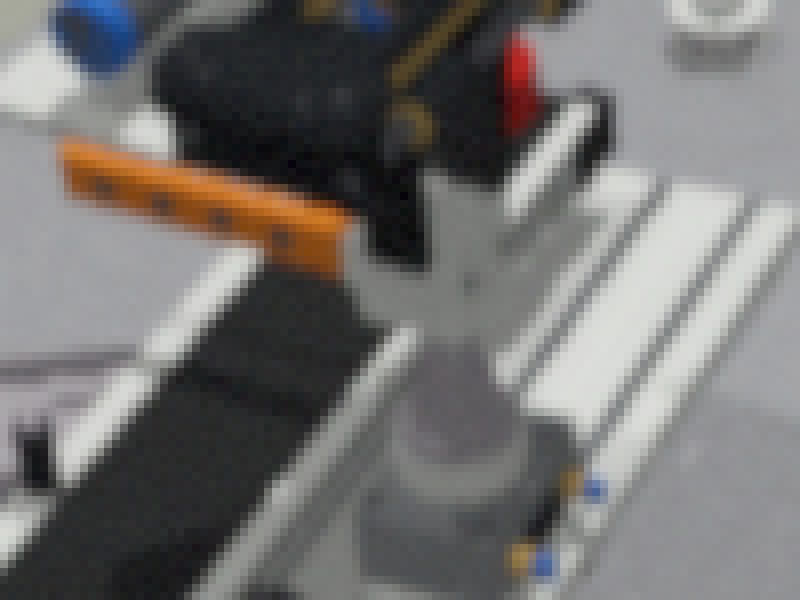

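```bash
python3 - <<'E'
from h import *
c=dict(np.load('last_top.npz')); s=dict(np.load('last_side.npz'))
print('side disc',plane(s,277.3,216.9,.074),'top disc',plane(c,267.3,172.8,.074))
t0=cv2.cvtColor(cv2.imread('pics/top0.png'),cv2.COLOR_BGR2RGB)
def ext(img,k,z,box,hub,ang):
    d=np.array([np.cos(ang),np.sin(ang)]); n=np.array([-d[1],d[0]])
    r=[]
    for off in(-.002,0,.002):
        p=[]
        S=np.arange(.13,.175,.0005)
        uv=np.array([proj(k,[*(hub+d*q+n*off),z]) for q in S]).astype(np.float32)
        f=img[...,0].astype(np.float32)-img[...,2]
        g=cv2.remap(f,uv[:,0:1],uv[:,1:2],cv2.INTER_LINEAR).ravel()
        half=(g[:20].max()+g[-15:].min())/2; r.append(S[np.where(g>half)[0].max()])
    return r
a=np.radians(-155.2)
print('tip dist top0',ext(t0,c,.02,0,np.array([.4385,-.308]),a))
print('tip dist now from TCP top',ext(c['img'],c,.144,0,np.array([.5822,.0783]),0))
print('tip dist now from TCP side',ext(s['img'],s,.144,0,np.array([.5822,.0815]),-.0))
# hub top face / lower hub grey in side: depth points of hub +y/-x faces
P=pts(s); hs=(abs(P[...,0]-.58)<.04)&(abs(P[...,1]-.08)<.04)&(P[...,2]>.125)&(P[...,2]<.157)&(s['img'].min(2)>85)
Q=P[hs]; print(hs.sum(),Q.min(0),Q.max(0),np.percentile(Q,[5,50,95],axis=0))
E
```

```text
side disc [0.58530639 0.07837405 0.074     ] top disc [0.58313557 0.07946982 0.074     ]
tip dist top0 [np.float64(0.15450000000000003), np.float64(0.15550000000000003), np.float64(0.15550000000000003)]
tip dist now from TCP top [np.float64(0.15700000000000003), np.float64(0.15850000000000003), np.float64(0.15850000000000003)]
tip dist now from TCP side [np.float64(0.15650000000000003), np.float64(0.15550000000000003), np.float64(0.15500000000000003)]
211 [0.56384799 0.05968425 0.12502681] [0.61812045 0.10501965 0.15699954] [[0.56476224 0.06505914 0.12675007]
 [0.57419964 0.0975991  0.14196362]
 [0.60533705 0.10206646 0.15616504]]
```

c6: the hub is roughly above the shaft, with the blade over the belt. Both views agree on a ~1–1.5 mm shift back towards the robot and +0.8 mm in y. Next: apply that shift, then descend slowly.

```bash
python3 -m inch '[0.001,0.0005,0.0003,0, 0.003,0.001,0.0006,0, 0.005,0.0015,0.0008,0, 0.007,0.0015,0.0008,0, 0.009,0.0015,0.0008,0, 0.010,0.0015,0.0008,0, 0.011,0.0015,0.0008,0, 0.012,0.0015,0.0008,0, 0.013,0.0015,0.0008,0]'
python3 -m st
python3 -m inch '[0.0008,0,0,0, 0.0016,0,0,0, 0.0024,0,0,0, 0.0032,0,0,0, 0.004,0,0,0,0.0048,0,0,0]'
python3 -m st
```

```text
clock: 8.38
position: [0.5815, 0.0807, 0.1194]
ee_rot: [-1.207, 1.211, 1.206]
ft_force: [0.1, -0.7, -0.8]
grip_width: 0.0395
8.3833 [0.5815 0.0807 0.1194] zdir 89.79 tilt [ 1.e-04 -0.e+00 -1.e+00] F [ 0.13 -0.71 -0.85] [ 0.147 -0.107 -0.006] w 0.0395 q [ 0.413  0.551 -0.857  1.795  0.483  1.02   0.935]
clock: 8.88
position: [0.5815, 0.0806, 0.1146]
ee_rot: [-1.206, 1.211, 1.206]
ft_force: [-0.7, -1.3, -0.8]
grip_width: 0.0391
8.8833 [0.5815 0.0806 0.1146] zdir 89.78 tilt [ 1.e-04 -0.e+00 -1.e+00] F [-0.72 -1.25 -0.81] [ 0.108 -0.119  0.034] w 0.0391 q [ 0.41   0.557 -0.853  1.799  0.489  1.012  0.931]
```

```bash
python3 -m inch '[0.0008,0.0003,-0.0003,0, 0.0016,0.0005,-0.0005,0, 0.0024,0.0005,-0.0005,0, 0.0032,0.0005,-0.0005,0, 0.004,0.0005,-0.0005,0]'; python3 -m st
python3 -m inch '[0.0008,0,0,0, 0.0016,0,0,0, 0.0024,0,0,0, 0.0032,0,0,0]'; python3 -m st

```

```text
clock: 9.3
position: [0.5809, 0.0801, 0.1106]
ee_rot: [-1.206, 1.211, 1.206]
ft_force: [-0.6, -0.2, -1.6]
grip_width: 0.0396
9.3 [0.5809 0.0801 0.1106] zdir 89.78 tilt [ 1.e-04 -1.e-04 -1.e+00] F [-0.58 -0.17 -1.59] [ 0.099 -0.143  0.015] w 0.0396 q [ 0.409  0.56  -0.85   1.804  0.493  1.004  0.928]
clock: 9.63
position: [0.5809, 0.0801, 0.1074]
ee_rot: [-1.206, 1.211, 1.206]
ft_force: [0.4, -0.4, -2.3]
grip_width: 0.0393
9.6333 [0.5809 0.0801 0.1074] zdir 89.78 tilt [ 0. -0. -1.] F [ 0.42 -0.38 -2.29] [ 0.08  -0.087 -0.069] w 0.0393 q [ 0.407  0.564 -0.848  1.807  0.497  0.999  0.925]
```

```bash
for i in 1 2; do python3 -m inch '[0.0008,0,0,0, 0.0016,0,0,0]' >/dev/null; python3 -m st; done
```

```text
9.8 [0.5809 0.0801 0.1058] zdir 89.78 tilt [ 0. -0. -1.] F [ 0.54  0.54 -0.5 ] [ 0.182 -0.141  0.012] w 0.0395 q [ 0.406  0.566 -0.846  1.808  0.499  0.996  0.923]
9.9667 [0.581  0.0802 0.1042] zdir 89.78 tilt [ 1.e-04 -0.e+00 -1.e+00] F [-0.27 -0.7  -1.11] [ 0.094 -0.064 -0.02 ] w 0.0396 q [ 0.405  0.567 -0.845  1.809  0.5    0.993  0.922]
```

```bash
python3 -m inch '[0.0008,0,0,0, 0.0016,0,0,0]' >/dev/null; python3 -m st; python3 -m inch '[0.0008,0,0,0, 0.0016,0,0,0]' >/dev/null; python3 -m st;python3 -m inch '[0.0008,0,0,0, 0.0016,0,0,0]' >/dev/null; python3 -m st
```

```text
10.1333 [0.5811 0.0803 0.1029] zdir 89.78 tilt [ 4.e-04 -0.e+00 -1.e+00] F [-0.72  0.6   2.71] [ 0.057  0.133 -0.013] w 0.0395 q [ 0.404  0.569 -0.844  1.81   0.502  0.991  0.92 ]
10.3 [0.5806 0.0804 0.101 ] zdir 89.79 tilt [-5.e-04  1.e-04 -1.e+00] F [-0.95  0.02 -0.95] [ 0.183  0.133 -0.057] w 0.0396 q [ 0.403  0.571 -0.843  1.812  0.504  0.988  0.919]
10.4667 [0.5805 0.0803 0.0991] zdir 89.8 tilt [-8.e-04  0.e+00 -1.e+00] F [-0.64  0.22 -0.97] [ 0.189  0.293 -0.012] w 0.039 q [ 0.402  0.573 -0.841  1.814  0.506  0.985  0.917]
```

```bash
python3 -m inch '[0.0008,0.0003,0,0, 0.0016,0.0003,0,0]' >/dev/null; python3 -m st; python3 -m inch '[0.0008,0,0,0, 0.0016,0,0,0]' >/dev/null; python3 -m st;python3 -m inch '[0.0006,0,0,0, 0.0012,0,0,0]' >/dev/null; python3 -m st
```

```text
10.6333 [0.5803 0.0803 0.0976] zdir 89.79 tilt [-5.e-04  0.e+00 -1.e+00] F [-1.49  0.7  -1.46] [0.307 0.322 0.007] w 0.0396 q [ 0.401  0.574 -0.84   1.816  0.508  0.982  0.915]
10.8 [0.5804 0.0803 0.0961] zdir 89.79 tilt [-4.e-04  1.e-04 -1.e+00] F [-1.89  0.6   0.04] [0.341 0.388 0.051] w 0.039 q [ 0.4    0.576 -0.839  1.817  0.509  0.98   0.914]
10.9667 [0.5804 0.0803 0.095 ] zdir 89.79 tilt [-4.e-04  0.e+00 -1.e+00] F [-3.05  1.2   0.08] [ 0.375  0.451 -0.002] w 0.0393 q [ 0.399  0.577 -0.838  1.818  0.511  0.978  0.913]
```

```bash
python3 -m inch '[0,0.0004,0.0002,0, 0,0.0008,0.0004,0,0,0.0008,0.0004,0]' >/dev/null; python3 -m st; python3 -m inch '[0.0006,0,0,0, 0.0012,0,0,0]' >/dev/null; python3 -m st;python3 -m inch '[0.0005,0,0,0, 0.001,0,0,0]' >/dev/null; python3 -m st
```

```text
11.2167 [0.58   0.0803 0.095 ] zdir 89.78 tilt [ 4.e-04 -3.e-04 -1.e+00] F [-0.89  0.48 -1.47] [ 0.151  0.163 -0.008] w 0.039 q [ 0.399  0.576 -0.838  1.819  0.511  0.977  0.912]
11.3833 [0.58   0.0804 0.0939] zdir 89.77 tilt [ 4.e-04 -2.e-04 -1.e+00] F [-1.4   1.1  -0.27] [0.172 0.231 0.   ] w 0.0394 q [ 0.398  0.578 -0.837  1.82   0.512  0.975  0.911]
11.55 [0.5799 0.0805 0.0934] zdir 89.77 tilt [ 2.e-04 -6.e-04 -1.e+00] F [-3.85 -0.73  6.51] [-0.105  0.632  0.035] w 0.0394 q [ 0.397  0.578 -0.836  1.821  0.513  0.974  0.91 ]
```

Contact on the teeth at a light 7 N, at the expected height. Now turn lightly to search.

```bash
python3 -m inch '[0,0.0002,0,0.02, 0,0.0002,0,0.04]' >/dev/null; python3 -m st; python3 -m inch '[0,0,0,0.02, 0,0,0,0.04]' >/dev/null; python3 -m st;python3 -m inch '[0,0,0,0.02, 0,0,0,0.04]' >/dev/null; python3 -m st
```

```text
11.7167 [0.5799 0.0806 0.0934] zdir 87.42 tilt [ 7.e-04 -2.e-04 -1.e+00] F [-2.2  -0.13  4.62] [-0.004  0.486  0.105] w 0.0394 q [ 0.392  0.574 -0.827  1.822  0.506  0.97   0.874]
11.8833 [0.5799 0.0807 0.0933] zdir 85.11 tilt [ 8.e-04 -1.e-04 -1.e+00] F [-2.35 -0.53  6.42] [-0.003  0.494  0.029] w 0.0393 q [ 0.385  0.571 -0.817  1.822  0.5    0.967  0.84 ]
12.05 [0.5799 0.0807 0.0933] zdir 82.82 tilt [ 8.e-04 -1.e-04 -1.e+00] F [-2.02  0.85  3.79] [0.022 0.447 0.095] w 0.0395 q [ 0.379  0.567 -0.808  1.822  0.493  0.964  0.805]
```

```bash
python3 -m inch '[0,0,0,0.02, 0,0,0,0.04]' >/dev/null; python3 -m st; python3 -m inch '[0,0,0,0.02, 0,0,0,0.04]' >/dev/null; python3 -m st;python3 -m inch '[0,0,0,0.02, 0,0,0,0.04]' >/dev/null; python3 -m st;python3 -m inch '[0,0,0,0.02, 0,0,0,0.04]' >/dev/null; python3 -m st
```

```text
12.2167 [0.5799 0.0807 0.0932] zdir 80.53 tilt [ 8.e-04 -0.e+00 -1.e+00] F [-3.14  0.36  5.81] [0.07  0.436 0.067] w 0.0394 q [ 0.373  0.564 -0.798  1.823  0.486  0.961  0.771]
12.3833 [0.58   0.0807 0.0931] zdir 78.22 tilt [ 8.e-04  1.e-04 -1.e+00] F [-0.9  -0.26  4.97] [0.077 0.371 0.029] w 0.0392 q [ 0.367  0.561 -0.788  1.823  0.48   0.958  0.736]
12.55 [0.5799 0.0807 0.093 ] zdir 75.93 tilt [ 6.e-04  2.e-04 -1.e+00] F [-0.66  0.62  3.43] [0.098 0.201 0.043] w 0.0394 q [ 0.36   0.558 -0.779  1.823  0.473  0.955  0.702]
12.7167 [0.5798 0.0807 0.0927] zdir 73.62 tilt [ 3.e-04  5.e-04 -1.e+00] F [-0.63  0.36  1.71] [ 0.336  0.137 -0.012] w 0.0393 q [ 0.354  0.555 -0.769  1.824  0.466  0.952  0.667]
```

```bash
python3 -m inch '[0.0008,0,0,0, 0.0016,0,0,0]' >/dev/null; python3 -m st; python3 -m inch '[0.0005,0,0,0.015, 0.001,0,0,0.03]' >/dev/null; python3 -m st
```

```text
12.8833 [0.5796 0.0811 0.0908] zdir 73.74 tilt [ 1.0e-04  1.1e-03 -1.0e+00] F [-0.38  2.17  0.03] [ 0.607 -0.015 -0.059] w 0.0387 q [ 0.353  0.557 -0.768  1.826  0.468  0.949  0.667]
13.05 [0.5796 0.0809 0.0899] zdir 71.95 tilt [-2.e-04  7.e-04 -1.e+00] F [-0.23  2.21  0.46] [ 0.591  0.04  -0.042] w 0.0396 q [ 0.348  0.556 -0.76   1.827  0.464  0.946  0.639]
```

It's sinking in register. Continue slowly.

```bash
python3 -m inch '[0.0006,0,0.0003,0, 0.0014,0,0.0005,0, 0.0022,0,0.0005,0]' >/dev/null; python3 -m st; python3 -m inch '[0.0008,0,0,0, 0.0016,0,0,0]' >/dev/null; python3 -m st; python3 -m inch '[0.0008,0,0,0, 0.0016,0,0,0]' >/dev/null; python3 -m st
```

```text
13.3 [0.5796 0.081  0.0878] zdir 72.03 tilt [-4.e-04 -2.e-04 -1.e+00] F [-0.84  1.1  -0.47] [0.498 0.044 0.007] w 0.0394 q [ 0.346  0.559 -0.758  1.828  0.467  0.943  0.638]
13.4667 [0.5796 0.081  0.0863] zdir 72.02 tilt [-4.e-04 -1.e-04 -1.e+00] F [-1.25  2.04 -0.5 ] [ 0.507  0.212 -0.024] w 0.0394 q [ 0.345  0.56  -0.757  1.829  0.469  0.94   0.636]
13.6333 [0.5796 0.081  0.0847] zdir 72.02 tilt [-3.e-04 -1.e-04 -1.e+00] F [-1.12  1.9  -0.21] [0.497 0.199 0.016] w 0.0392 q [ 0.344  0.562 -0.756  1.83   0.471  0.938  0.635]
```

```bash
python3 -m inch '[0.0008,0,0.0004,0, 0.0016,0,0.0004,0]' >/dev/null; python3 -m st; python3 -m inch '[0.0008,0,0,0, 0.0014,0,0,0]' >/dev/null; python3 -m st; python3 -m inch '[0.0005,0,0,0, 0.001,0,0,0]' >/dev/null; python3 -m st
```

```text
13.8 [0.5797 0.0812 0.0831] zdir 72.02 tilt [-4.e-04 -4.e-04 -1.e+00] F [-0.56  1.55 -0.53] [0.389 0.283 0.011] w 0.0394 q [ 0.342  0.564 -0.754  1.831  0.473  0.935  0.633]
13.9667 [0.5796 0.0814 0.0819] zdir 72.02 tilt [-6.e-04 -4.e-04 -1.e+00] F [-2.46  1.18  3.96] [ 0.366  0.648 -0.052] w 0.0397 q [ 0.341  0.566 -0.754  1.832  0.474  0.933  0.631]
14.1333 [0.5794 0.0815 0.0814] zdir 72.03 tilt [-8.e-04 -7.e-04 -1.e+00] F [-5.23 -0.01  9.06] [ 0.137  1.153 -0.009] w 0.0395 q [ 0.34   0.566 -0.753  1.833  0.475  0.933  0.63 ]
```

Home on the shoulder: it dropped 11.9 mm and is firm at ~9 N. I'll ease the push and start the swing.

```bash
python3 -m inch '[-0.0003,0.0003,0,0, -0.0006,0.0003,0,0,-0.0006,0.0003,0,0]' >/dev/null; python3 -m st
python3 -m inch '[0,0,0,-0.01, 0,0,0,-0.03, 0,0,-0.0001,-0.055, 0,-0.0001,-0.0002,-0.08, 0,-0.0001,-0.0003,-0.105, 0,-0.0001,-0.0003,-0.13]' >/dev/null; python3 -m st
python3 -m inch '[0,0,0,-0.02, 0,0,-0.0001,-0.045, 0,0,-0.0002,-0.07, 0,-0.0001,-0.0002,-0.095, 0,-0.0001,-0.0003,-0.12, 0,-0.0001,-0.0003,-0.14]' >/dev/null; python3 -m st
```

```text
14.3833 [0.5795 0.0814 0.0816] zdir 72.02 tilt [-1.e-04 -3.e-04 -1.e+00] F [-2.75  0.77  3.37] [0.309 0.628 0.032] w 0.0395 q [ 0.341  0.566 -0.753  1.833  0.475  0.932  0.631]
14.8833 [0.5793 0.0812 0.0815] zdir 79.61 tilt [-7.e-04 -2.e-04 -1.e+00] F [-3.9   1.35  4.92] [ 0.254  1.05  -0.127] w 0.0395 q [ 0.362  0.577 -0.785  1.832  0.497  0.942  0.745]
15.3833 [0.5792 0.0807 0.0815] zdir 87.62 tilt [-9.e-04 -5.e-04 -1.e+00] F [-5.74  1.21  6.55] [ 0.202  1.101 -0.097] w 0.0393 q [ 0.384  0.589 -0.819  1.831  0.521  0.952  0.865]
```

```bash
python3 -m inch '[0,0.0003,0,-0.02, 0,0.0005,-0.0001,-0.045, -0.0002,0.0006,-0.0002,-0.07, -0.0002,0.0006,-0.0002,-0.095, -0.0002,0.0006,-0.0003,-0.12, -0.0002,0.0006,-0.0003,-0.145]' >/dev/null; python3 -m st
python3 -m inch '[0,0,0,-0.025, 0,0,-0.0001,-0.05, 0,0,-0.0002,-0.075, 0,-0.0001,-0.0002,-0.1, 0,-0.0001,-0.0003,-0.125, 0,-0.0001,-0.0003,-0.15]' >/dev/null; python3 -m st
python3 -m inch '[0,0,0,-0.025, 0,0,-0.0001,-0.05, 0,0,-0.0002,-0.075, 0,0,-0.0002,-0.1, 0,0,-0.0003,-0.12]' >/dev/null; python3 -m st
```

```text
15.8833 [0.5791 0.0802 0.0816] zdir 95.93 tilt [-0.e+00 -5.e-04 -1.e+00] F [-3.54 -0.7   4.45] [-0.006  0.654 -0.111] w 0.0395 q [ 0.407  0.601 -0.853  1.831  0.546  0.963  0.99 ]
16.3833 [0.5793 0.0797 0.0816] zdir 104.51 tilt [-0.e+00 -9.e-04 -1.e+00] F [-3.22 -2.06  3.04] [-0.333  0.65  -0.157] w 0.0392 q [ 0.429  0.615 -0.888  1.83   0.572  0.976  1.119]
16.8 [0.5794 0.0793 0.0816] zdir 111.37 tilt [ 0.    -0.001 -1.   ] F [-2.94 -3.18  3.05] [-0.714  0.566 -0.13 ] w 0.0396 q [ 0.446  0.627 -0.916  1.829  0.593  0.986  1.222]
```

```bash
python3 -m inch '[0,0.0001,-0.0002,-0.02, 0,0.0002,-0.0004,-0.04, 0,0.0002,-0.0006,-0.06, 0,0.0002,-0.0008,-0.08, 0,0.0002,-0.0009,-0.1, 0,0.0002,-0.001,-0.12, 0,0.0002,-0.001,-0.135]' >/dev/null; python3 -m st
python3 -m inch '[0,0,0,-0.01, 0,0,-0.0001,-0.02, 0,0,-0.0001,-0.03, 0,0,-0.0001,-0.04]' >/dev/null; python3 -m st
python3 - <<'E'
from h import *
c=cap('top')
cv2.imwrite('pics/c7.png',cv2.resize(c['img'][95:195,200:310],(660,600),interpolation=3)[...,::-1])
E
```

```text
17.3833 [0.5796 0.0788 0.0816] zdir 119.1 tilt [ 2.e-04 -2.e-04 -1.e+00] F [-2.65 -3.66  2.44] [-0.652  0.356 -0.197] w 0.0392 q [ 0.466  0.641 -0.947  1.828  0.616  0.998  1.339]
17.7167 [0.5796 0.0788 0.0816] zdir 121.35 tilt [ 3.e-04 -3.e-04 -1.e+00] F [-2.1  -4.36  1.79] [-0.738  0.259 -0.135] w 0.0392 q [ 0.471  0.646 -0.956  1.827  0.623  1.002  1.373]
```

View pics/c7.png

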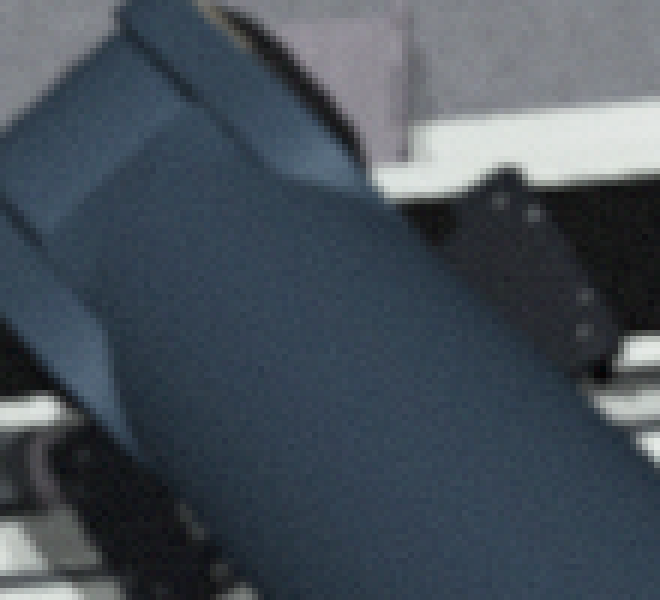

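c7: the arm covers the blade from above, so I'll rely on force and the side view. Creep on in 0.01 rad rows.

```bash
python3 -m inch '[0,0,0,-0.008, 0,0,-0.0001,-0.016, 0,0,-0.0001,-0.024]' >/dev/null; python3 -m st
python3 -m inch '[0,0,0,-0.007, 0,0,-0.0001,-0.014]' >/dev/null; python3 -m st
python3 - <<'E'
from h import *
c=cap('side')
cv2.imwrite('pics/c8.png',cv2.resize(c['img'][180:255,200:300],(800,600),interpolation=3)[...,::-1])
E
```

```text
18.0167 [0.5796 0.0787 0.0816] zdir 122.71 tilt [ 2.e-04 -2.e-04 -1.e+00] F [-1.62 -4.19  2.09] [-0.786  0.249 -0.095] w 0.0394 q [ 0.475  0.648 -0.962  1.827  0.627  1.005  1.394]
18.1833 [0.5797 0.0786 0.0816] zdir 123.51 tilt [ 1.e-04 -2.e-04 -1.e+00] F [-0.89 -3.85  2.23] [-0.793  0.26  -0.152] w 0.0393 q [ 0.477  0.65  -0.965  1.827  0.63   1.006  1.406]
```

View pics/c8.png

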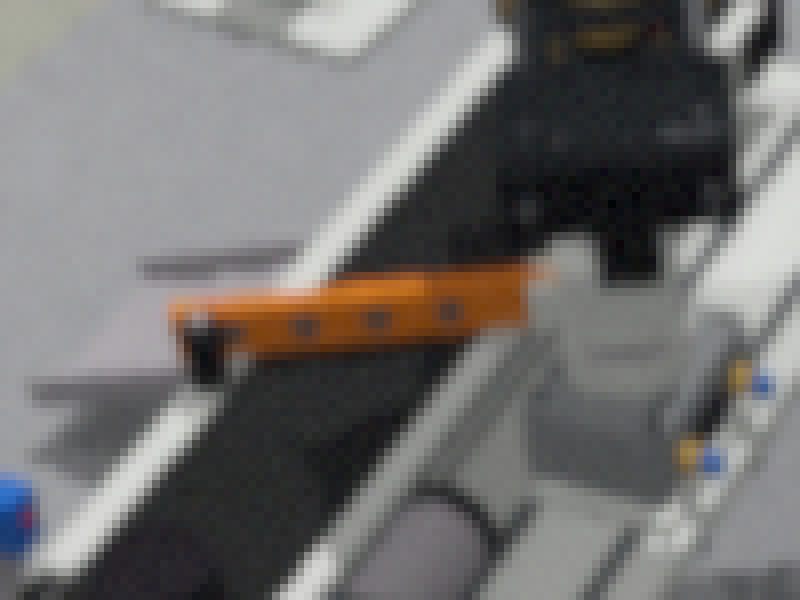

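c8: the hub sits down on the drive, and the blade tip is just behind the buffer (crop ≈(205,350)). Creep to contact.

```bash
python3 -m inch '[0,0,0,-0.006, 0,0,0,-0.012]' >/dev/null; python3 -m st
python3 -m inch '[0,0,0,-0.006, 0,0,0,-0.012]' >/dev/null; python3 -m st
```

```text
18.4 [0.5797 0.0786 0.0816] zdir 124.19 tilt [ 1.e-04 -2.e-04 -1.e+00] F [-0.69 -4.34  0.76] [-0.861  0.177 -0.165] w 0.0395 q [ 0.478  0.651 -0.968  1.827  0.632  1.007  1.416]
18.5667 [0.5797 0.0786 0.0816] zdir 124.85 tilt [ 1.e-04 -2.e-04 -1.e+00] F [-1.66 -4.78  1.13] [-0.861  0.157 -0.309] w 0.0392 q [ 0.48   0.652 -0.97   1.827  0.634  1.009  1.426]
```

```bash
python3 -m inch '[0,0,0,-0.006, 0,0,0,-0.01]' >/dev/null; python3 -m st

```

```text
18.7333 [0.5797 0.0786 0.0816] zdir 125.38 tilt [ 0.  0. -1.] F [-0.24 -4.35  0.93] [-0.899  0.212 -0.526] w 0.0393 q [ 0.481  0.654 -0.972  1.827  0.635  1.01   1.434]
```

Contact with the buffer: the turning moment rose from 0.15 to 0.5 N·m at 35° (≈2.7 N at the tip). I'll ease the side load, release and rise.

```bash
python3 -m inch '[0,0.0002,-0.0003,0.001, 0,0.0003,-0.0005,0.003, 0,0.0003,-0.0005,0.003]' - 15 >/dev/null; python3 -m st
python3 -m inch '[0,0,0,0, 0,0,0,0, 0,0,0,0, 0,0,0,0, 0,0,0,0, 0,0,0,0, 0,0,0,0,0,0,0,0]' 0.75 >/dev/null; python3 -m st
python3 -m inch '[-0.001,0,0,0, -0.004,0,0,0, -0.01,0,0,0, -0.02,0,0,0, -0.035,0,0,0, -0.05,0,0,0, -0.07,0,0,0, -0.09,0,0,0, -0.11,0,0,0, -0.13,0,0,0, -0.14,0,0,0, -0.14,0,0,0]' >/dev/null; python3 -m st
```

```text
18.9833 [0.5797 0.0793 0.0817] zdir 125.33 tilt [ 7.0e-04  1.6e-03 -1.0e+00] F [-0.63 -1.47 -0.36] [-0.151  0.045 -0.019] w 0.0414 q [ 0.481  0.653 -0.973  1.827  0.635  1.008  1.433]
19.65 [0.5797 0.0782 0.0817] zdir 125.25 tilt [ 1.e-04  1.e-04 -1.e+00] F [0.71 0.24 0.84] [ 0.084 -0.113  0.009] w 0.0651 q [ 0.482  0.653 -0.972  1.827  0.635  1.009  1.433]
20.65 [0.5812 0.0792 0.2253] zdir 125.25 tilt [ 6.e-03  7.e-04 -1.e+00] F [-0.21  0.35  0.21] [ 0.143 -0.099  0.001] w 0.0652 q [ 0.567  0.511 -1.09   1.679  0.479  1.24   1.558]
```

```bash
python3 -m inch '[0,0.016,-0.018,0, 0,0.034,-0.038,0, 0,0.055,-0.06,0, 0,0.075,-0.083,0, 0,0.095,-0.105,0, 0,0.115,-0.128,0, 0,0.135,-0.15,0, 0,0.152,-0.17,0, 0,0.165,-0.185,0, 0,0.17,-0.19,0, 0,0.17,-0.19,0, 0,0.17,-0.19,0]' >/dev/null; python3 -m st
python3 - <<'E'
from h import *
for n in('top','side'):
    c=cap(n,n+'9.png'); hsv=cv2.cvtColor(c['img'],cv2.COLOR_RGB2HSV); P=pts(c)
    m=cv2.inRange(hsv,(5,150,70),(18,255,255)); nn,l,st,ce=cv2.connectedComponentsWithStats(m)
    for i in range(1,nn):
        w=plane(c,*ce[i],.094)
        if st[i,4]>40 and abs(w[0]-.66)<.08 and abs(w[1]-.12)<.08:
            vv,uu=np.where(l==i); Q=np.array([plane(c,a,b,.094 if n=='top' else .084) for a,b in zip(uu,vv)])
            W,V=np.linalg.eigh(np.cov(Q[:,:2].T)); d=V[:,1]*np.sign(V[0,1]); print(n,'blade dir',np.degrees(np.arctan2(d[1],d[0])),Q.mean(0))
    h=(abs(P[...,0]-.583)<.02)&(abs(P[...,1]-.08)<.02)&(P[...,2]>.09)&(P[...,2]<.14); print(n,'hub top z',np.percentile(P[h][:,2],[50,90]))
a=cv2.imread('pics/top9.png')[85:205,170:370]; b=cv2.imread('pics/side9.png')[170:290,185:345]
cv2.imwrite('pics/c9.png',np.hstack([cv2.resize(a,(440,440),interpolation=3)[:, :],cv2.resize(b,(360,440))]) if 0 else cv2.resize(cv2.imread('pics/top9.png'),(640,400)))
cv2.imwrite('pics/c9.png',np.vstack([cv2.resize(a,(500,300),interpolation=3),cv2.resize(b[:96],(500,300),interpolation=3)]))
E
```

```text
21.65 [ 0.5502 -0.1739  0.2213] zdir 125.3 tilt [-5.0e-04  1.2e-03 -1.0e+00] F [0.38 0.37 0.29] [ 0.17  -0.082 -0.02 ] w 0.0652 q [ 1.024  0.507 -1.102  1.7    0.476  1.234  1.996]
top blade dir 31.55350391595886 [0.66025156 0.12699619 0.094     ]
top hub top z [0.10893429 0.11081855]
side blade dir 32.43089724130035 [0.6558104  0.12607517 0.084     ]
side hub top z [0.10698224 0.10891116]
```

View pics/c9.png

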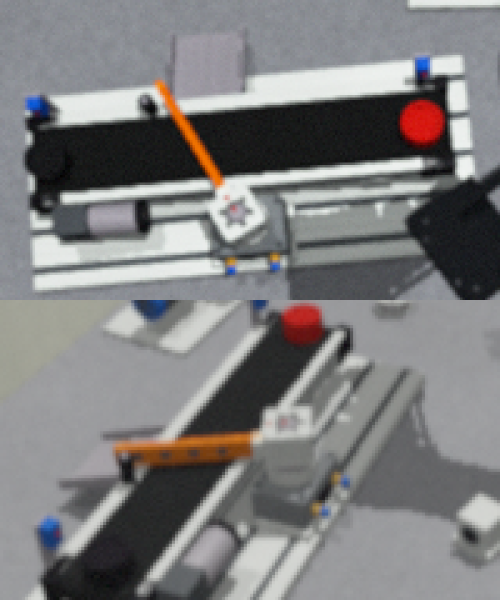

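c9: the hub is seated (top face ≈0.108 m) and the gripper is clear. The blade reads 31.5–32.4° where 34.8° was expected, and a small gap to the buffer may be left at crop (150–166,104). Zooming in there.

```bash
python3 - <<'E'
from h import *
a=cv2.imread('pics/top9.png')[112:142,215:255]; b=cv2.imread('pics/side9.png')[205:235,215:255]
cv2.imwrite('pics/c10.png',np.hstack([cv2.resize(x,(400,300),interpolation=2) for x in(a,b)]))
c=dict(np.load('last_top.npz')); s=dict(np.load('last_side.npz'))
# profile along line through buffer axis perpendicular to blade
ax=np.array([.5831,.0796]); 
for n,k in(('top',c),('side',s)):
  for ang in(33.,):
    t=np.radians(ang); d=np.array([np.cos(t),np.sin(t)]); q=np.array([-d[1],d[0]])
    for r in(.135,.144):
      o=[]
      for e in np.arange(-.010,.026,.002):
        u,v=proj(k,[*(ax+r*d+e*q),.094]); p=cv2.getRectSubPix(k['img'],(1,1),(u,v))[0,0]; o.append('%+d:%s'%(round(e*1e3),','.join(map(str,p))))
      print(n,r,' '.join(o))
E
```

```text
top 0.135 -10:163,137,133 -8:193,119,89 -6:224,111,38 -4:236,110,2 -2:234,123,41 +0:225,148,103 +2:200,170,156 +4:194,192,186 +6:186,191,188 +8:154,158,158 +10:84,87,87 +12:36,36,37 +14:13,14,15 +16:8,9,8 +18:25,27,25 +20:61,63,62 +22:99,102,100 +24:120,125,121
top 0.144 -10:145,104,94 -8:190,104,58 -6:228,109,17 -4:237,113,5 -2:236,133,56 +0:233,172,132 +2:230,212,199 +4:229,228,225 +6:213,217,215 +8:174,180,177 +10:106,108,107 +12:70,71,73 +14:72,70,77 +16:90,88,93 +18:80,80,84 +20:71,72,74 +22:88,92,91 +24:135,139,137
side 0.135 -10:149,136,135 -8:165,141,133 -6:180,143,127 -4:189,141,114 -2:195,135,94 +0:195,126,75 +2:185,113,55 +4:173,100,39 +6:153,88,36 +8:132,75,33 +10:110,66,39 +12:87,57,44 +14:75,54,45 +16:64,51,46 +18:70,53,46 +20:78,57,45 +22:86,62,48 +24:93,69,51
side 0.144 -10:134,112,103 -8:156,121,102 -6:177,128,99 -4:187,129,88 -2:198,129,76 +0:193,122,66 +2:188,114,56 +4:175,111,65 +6:160,108,79 +8:148,111,93 +10:138,116,108 +12:127,114,113 +14:116,108,109 +16:100,96,98 +18:78,76,79 +20:59,58,61 +22:44,43,45 +24:32,31,32
```

View pics/c10.png

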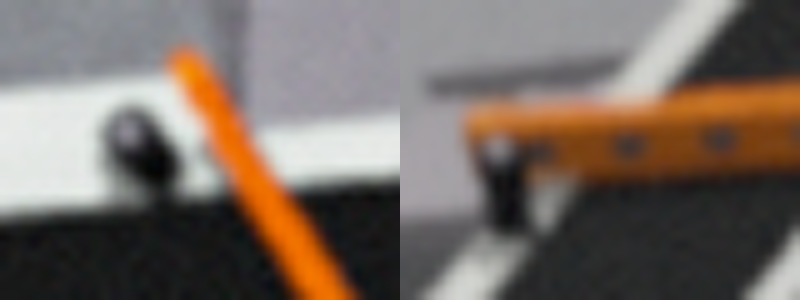

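c10: there is an ~8 mm gap between blade and buffer, so it didn't stay against it (grip compliance and slip). I'll push the blade's −y side gently with the closed fingertips.

```bash
python3 -m inch '[0,-0.015,0.007,0, 0,-0.04,0.02,0, 0,-0.07,0.034,0, 0,-0.1,0.049,0, 0,-0.13,0.064,0, 0,-0.16,0.079,0, 0,-0.19,0.093,0, 0,-0.22,0.108,0, 0,-0.245,0.12,0, 0,-0.265,0.13,0, 0,-0.2816,0.138,0, 0,-0.2816,0.138,0]' 0 10 >/dev/null
python3 -m inch '[0,0,0,0, 0,0,0,0, 0.01,0,0,0, 0.025,0,0,0, 0.04,0,0,0]' >/dev/null; python3 -m st
```

```text
23.1667 [0.7006 0.0987 0.1802] zdir 125.17 tilt [ 1.e-04 -1.e-03 -1.e+00] F [-0.37 -0.12  0.19] [ 0.152 -0.135 -0.049] w 0.0004 q [ 0.37   0.726 -0.969  1.428  0.604  1.303  1.545]
```

Closed and in place above the belt. Lower beside the blade, then creep to it.

```bash
python3 -m inch '[0.015,0,0,0, 0.03,0,0,0, 0.05,0,0,0, 0.065,0,0,0, 0.078,0,0,0, 0.087,0,0,0, 0.093,0,0,0, 0.096,0,0,0, 0.096,0,0,0]' >/dev/null; python3 -m st
python3 - <<'E'
from h import *
c=cap('side')
cv2.imwrite('pics/c11.png',cv2.resize(c['img'][175:250,200:300],(640,480),interpolation=3)[...,::-1])
E
```

```text
23.9167 [0.7008 0.1002 0.0853] zdir 125.25 tilt [-2.e-04  0.e+00 -1.e+00] F [ 0.23 -0.22  0.24] [ 0.095 -0.139  0.019] w 0.0005 q [ 0.35   0.809 -0.919  1.514  0.678  1.16   1.49 ]
```

The picture limit is reached, so I go on numerically.

```bash
python3 -m inch '[0,0,0.002,0, 0,0,0.005,0, 0,0,0.008,0, 0,0,0.011,0, 0,0,0.013,0, 0,0,0.015,0, 0,0,0.016,0, 0,0,0.017,0]' >/dev/null; python3 -m st
python3 -m inch '[0,0,0.001,0, 0,0,0.002,0, 0,0,0.003,0, 0,0,0.004,0]' >/dev/null; python3 -m st
python3 -m inch '[0,0,0.001,0, 0,0,0.002,0, 0,0,0.003,0, 0,0,0.004,0]' >/dev/null; python3 -m st
```

```text
24.6333 [0.6909 0.1141 0.0857] zdir 125.26 tilt [ 1.e-04 -1.e-04 -1.e+00] F [ 0.58 -0.59 -0.36] [ 0.152 -0.088 -0.016] w 0.0001 q [ 0.336  0.798 -0.922  1.535  0.675  1.151  1.463]
24.9667 [0.6887 0.1173 0.0856] zdir 125.24 tilt [ 0. -0. -1.] F [ 0.32 -0.73  0.53] [ 0.11  -0.09   0.011] w -0.0001 q [ 0.333  0.796 -0.923  1.539  0.675  1.149  1.457]
25.3 [0.6863 0.1206 0.0856] zdir 125.25 tilt [ 0.e+00 -1.e-04 -1.e+00] F [ 0.06 -0.21 -0.06] [ 0.138 -0.069 -0.039] w 0.0007 q [ 0.33   0.794 -0.924  1.544  0.674  1.147  1.451]
```

```bash
cat > bl.py <<'E'
from h import *
s=arm.read_state(); M=R.from_rotvec(s['ee_rot']).as_matrix(); f=M.T@s['ft_force']
c=cap('side'); hsv=cv2.cvtColor(c['img'],cv2.COLOR_RGB2HSV); m=cv2.inRange(hsv,(4,140,60),(20,255,255)); m[:195]=0;m[255:]=0;m[:,:205]=0;m[:,275:]=0
vv,uu=np.where(m>0); k=uu<uu.min()+4
print(round(s['clock'],2),s['position'].round(4),'f tool',f.round(2),'Mz',s['moment'][2].round(3),'blade px',len(uu),'tip',uu.min(),vv[k].mean().round(2),'mean',uu.mean().round(2),vv.mean().round(2))
E
python3 -m bl
python3 -m inch '[0,0,0.001,0, 0,0,0.002,0]' >/dev/null; python3 -m bl
python3 -m inch '[0,0,0.001,0, 0,0,0.002,0]' >/dev/null; python3 -m bl
python3 -m inch '[0,0,0.001,0, 0,0,0.002,0]' >/dev/null; python3 -m bl
```

```text
25.3 [0.6863 0.1206 0.0856] f tool [ 0.06  0.07 -0.2 ] Mz -0.039 blade px 293 tip 222 217.57 mean 246.68 217.36
25.52 [0.6852 0.1222 0.0857] f tool [-0.32  0.09 -0.28] Mz -0.002 blade px 294 tip 222 217.4 mean 246.96 217.38
25.73 [0.684  0.1238 0.0856] f tool [-0.19 -0.14  0.45] Mz 0.042 blade px 294 tip 222 217.5 mean 246.87 217.41
25.95 [0.6829 0.1254 0.0856] f tool [0.88 0.57 0.2 ] Mz -0.012 blade px 292 tip 222 217.4 mean 246.99 217.37
```

```bash
python3 -m inch '[0,0,0.001,0, 0,0,0.002,0]' >/dev/null; python3 -m bl
python3 -m inch '[0,0,0.001,0, 0,0,0.002,0]' >/dev/null; python3 -m bl
python3 -m inch '[0,0,0.001,0, 0,0,0.002,0]' >/dev/null; python3 -m bl
```

```text
26.17 [0.6818 0.1271 0.0857] f tool [-0.7   0.82 -0.85] Mz 0.043 blade px 290 tip 222 217.4 mean 247.01 217.4
26.38 [0.6806 0.1287 0.0856] f tool [-0.2  -0.08  0.78] Mz -0.015 blade px 294 tip 222 217.5 mean 246.89 217.39
26.6 [0.6794 0.1303 0.0857] f tool [-0.29  0.66  0.52] Mz 0.02 blade px 292 tip 222 217.33 mean 246.9 217.39
```

```bash
python3 -m inch '[0,0,0.0008,0, 0,0,0.0016,0]' >/dev/null; python3 -m bl
python3 -m inch '[0,0,0.0008,0, 0,0,0.0016,0]' >/dev/null; python3 -m bl
python3 -m inch '[0,0,0.0008,0, 0,0,0.0016,0]' >/dev/null; python3 -m bl
```

```text
26.82 [0.6785 0.1316 0.0857] f tool [ 1.01 -0.45  0.46] Mz 0.002 blade px 290 tip 222 217.33 mean 246.98 217.4
27.03 [0.6776 0.1329 0.0856] f tool [0.42 0.12 0.28] Mz -0.004 blade px 290 tip 222 217.5 mean 246.98 217.43
27.25 [0.6767 0.1342 0.0856] f tool [-0.43  0.46 -0.26] Mz 0.064 blade px 289 tip 222 217.33 mean 246.98 217.38
```

```bash
python3 - <<'E'
from h import *
s=arm.read_state(); T=s['position']; M=R.from_rotvec(s['ee_rot']).as_matrix()
for n in('side','top'):
    c=cap(n); P=pts(c); hsv=cv2.cvtColor(c['img'],cv2.COLOR_RGB2HSV); org=cv2.inRange(hsv,(4,140,60),(20,255,255))>0
    Q=(P-T)@M   # tool coords
    dark=(c['img'].max(2)<90)&(c['depth']>0)
    for nm,lo,hi in(('tip',-.02,.002),('mid',-.045,-.02),('up',-.07,-.045)):
        k=dark&(Q[...,0]>lo)&(Q[...,0]<hi)&(abs(Q[...,1])<.03)&(abs(Q[...,2])<.05)
        if k.sum(): print(n,nm,k.sum(),'y',np.percentile(Q[k][:,1],[5,95]).round(4),'z',np.percentile(Q[k][:,2],[5,50,95]).round(4))
    k=org&(abs(Q[...,1])<.02)&(abs(Q[...,2])<.05)&(abs(Q[...,0])<.03)
    if k.sum(): print(n,'orange near',k.sum(),'x',np.percentile(Q[k][:,0],[5,95]).round(4),'z',np.percentile(Q[k][:,2],[5,50,95]).round(4))
    print(n,'TCP px',proj(c,T))
    # ascii-ish around TCP
    u,v=map(int,proj(c,T))
    lab=np.where(org,'o',np.where(c['img'].max(2)<60,'#',np.where(c['img'].min(2)>170,'W','.')))
    print('\n'.join(''.join(r) for r in lab[v-24:v+16,u-36:u+44]))
E
```

```text
side tip 4 y [-0.0254  0.019 ] z [0.0014 0.0085 0.0194]
side mid 21 y [-0.0109  0.0107] z [0.0046 0.009  0.0099]
side orange near 107 x [-0.0083  0.0166] z [0.0015 0.0065 0.0095]
side TCP px (np.float64(238.46454603135618), np.float64(216.5117021323148))
.................############################......WWWWWW..####################.
.................############################.....WWWWWW..#####################.
................############################......WWWWW...####################..
................########################..##.....WWWWWW..####################..W
...............########################....#....WWWWWW..####################..WW
...............###################....######...WWWWWW..####################..WWW
...............##############################..WWWWW..####################...WWW
...............##############################.WWWWW..#####################..WWW.
...............##############################.WWWW..#####################..WWWW.
...............##############################.WWWW..####################..WWWW..
...............####################
[... 5008 characters left out ...]
....................................................
#######################.........................................................
#########################.......................................................
########################........................................................
#########################.......................................................
########################.###....................................................
##########################......................................................
#############################...................................................
##############################..................................................
```

```bash
python3 -m inch '[0,0,0.0008,0, 0,0,0.0016,0]' >/dev/null; python3 -m bl
python3 -m inch '[0,0,0.0008,0, 0,0,0.0016,0]' >/dev/null; python3 -m bl
python3 -m inch '[0,0,0.0008,0, 0,0,0.0016,0]' >/dev/null; python3 -m bl
```

```text
27.57 [0.6758 0.1355 0.0856] f tool [-0.19  0.46  0.49] Mz 0.023 blade px 290 tip 222 217.4 mean 247.11 217.38
27.78 [0.6748 0.1368 0.0857] f tool [ 0.21 -0.33  0.47] Mz -0.024 blade px 288 tip 222 217.4 mean 247.03 217.4
28.0 [0.6739 0.1382 0.0856] f tool [-0.45  0.09  0.84] Mz 0.014 blade px 289 tip 222 217.4 mean 246.97 217.41
```

```bash
python3 - <<'E'
from h import *
s=arm.read_state(); T=s['position']; M=R.from_rotvec(s['ee_rot']).as_matrix()
c=cap('side'); P=pts(c); Q=(P-T)@M*1000; u,v=map(int,proj(c,T)); print(u,v, M.round(2).tolist())
for p in ([0,0,0],[-.02,0,0],[-.045,0,0],[-.07,0,0]): print(p,np.round(proj(c,T+M@np.array(p)),1))
for r in range(v-36,v+8,2): print(r,' | '.join('%d:%s %s'%(x,c['img'][r,x].tolist(),np.round(Q[r,x]).astype(int).tolist()) for x in(u-4,u,u+4,u+8)))
a=cv2.imread('pics/side9.png'); hsv=cv2.cvtColor(a,cv2.COLOR_BGR2HSV); m=cv2.inRange(hsv,(4,140,60),(20,255,255)); m[:195]=0;m[255:]=0;m[:,:205]=0;m[:,275:]=0
vv,uu=np.where(m>0);print('before',len(uu),uu.min(),uu.mean(),vv.mean())
E
```

```text
238 217 [[-0.0, -0.82, -0.58], [0.0, -0.58, 0.82], [-1.0, -0.0, 0.0]]
[0, 0, 0] [238.5 217.6]
[-0.02, 0, 0] [237.5 212.1]
[-0.045, 0, 0] [236.2 205. ]
[-0.07, 0, 0] [235.  197.7]
181 234:[74, 69, 56] [-136, 7, 18] | 238:[30, 29, 33] [-136, 17, 20] | 242:[50, 50, 47] [-117, 25, -7] | 246:[56, 56, 53] [-114, 35, -9]
183 234:[33, 30, 32] [-135, 7, 25] | 238:[25, 29, 30] [-134, 17, 26] | 242:[67, 59, 47] [-113, 24, -3] | 246:[65, 58, 48] [-119, 35, 8]
185 234:[56, 47, 37] [-124, 5, 18] | 238:[36, 35, 37] [-116, 14, 9] | 242:[30, 31, 30] [-118, 25, 14] | 246:[37, 38, 40] [-118, 35, 15]
187 234:[50, 46, 38] [-118, 4, 19] | 238:[31, 32, 34] [-118, 14, 20] | 242:[28, 29, 32] [-120, 25, 25] | 246:[31, 35, 39] [-118, 35, 24]
189 234:[25, 27, 31] [-117, 4, 26] | 238:[28, 30, 33] [-118, 14, 30] | 242:[27, 25, 29] [-119, 25, 32] | 246:[36, 34, 37] [-116, 34, 31]
191 234:[31, 30, 36] [-116, 4, 34] | 238:[32, 35, 37] [-137, 17, 65] | 242:[46, 45, 39] [-137, 27, 66] | 246:[77, 65, 41] [-113, 34, 35]
193 234:[35, 40, 43] [-137, 7, 71] | 238:[34, 37, 41] [-138, 17, 73] | 242:[39, 40, 41] [-137, 27, 75
[... 1396 characters left out ...]
15 234:[154, 125, 117] [-10, -11, -1] | 238:[135, 103, 84] [-6, -1, -4] | 242:[111, 59, 23] [-8, 11, 0] | 246:[180, 102, 34] [-4, 21, -3]
217 234:[133, 72, 24] [-6, -11, 2] | 238:[123, 69, 30] [-3, -1, 1] | 242:[131, 70, 22] [-4, 10, 4] | 246:[120, 69, 35] [-2, 21, 4]
219 234:[130, 69, 21] [1, -12, 2] | 238:[76, 58, 48] [4, -2, 1] | 242:[129, 69, 21] [5, 9, 1] | 246:[80, 60, 48] [2, 20, 8]
221 234:[124, 66, 20] [10, -14, 0] | 238:[107, 62, 31] [10, -3, 3] | 242:[111, 59, 22] [9, 8, 5] | 246:[97, 56, 28] [16, 19, -1]
223 234:[59, 39, 28] [16, -15, 2] | 238:[48, 33, 28] [17, -4, 3] | 242:[36, 25, 19] [15, 8, 6] | 246:[34, 27, 25] [17, 19, 7]
before 299 222 246.47826086956522 217.28428093645485
```

The side depth explains it: the rail shows between the closed fingertips and the blade. When closed, the tips end ~20–25 mm above the nominal TCP, so they passed over the blade without touching it. Back off, lower, and verify before pushing.

```bash
cat > fin.py <<'E'
from h import *
s=arm.read_state(); T=s['position']; M=R.from_rotvec(s['ee_rot']).as_matrix()
c=cap('side'); Q=(pts(c)-T)@M*1000; u,v=map(int,proj(c,T+M@np.array([-.02,0,0])))
for r in range(v-12,v+10): print(r,' | '.join('%d:%s %s'%(x,c['img'][r,x].tolist(),np.round(Q[r,x]).astype(int).tolist()) for x in(u-4,u,u+4)))
E
python3 -m inch '[0,0,-0.004,0, 0,0,-0.01,0, 0,0,-0.017,0, 0,0,-0.024,0, 0,0,-0.027,0, 0,0,-0.027,0]' >/dev/null; python3 -m bl
python3 -m inch '[0.002,0,0,0, 0.005,0,0,0, 0.008,0,0,0, 0.011,0,0,0, 0.014,0,0,0, 0.016,0,0,0]' >/dev/null; python3 -m bl; python3 -m fin
```

```text
28.6 [0.6904 0.1144 0.0854] f tool [ 0.2  -0.08 -0.63] Mz 0.011 blade px 298 tip 222 217.38 mean 246.51 217.36
29.15 [0.6892 0.1162 0.069 ] f tool [ 0.37 -0.13  0.74] Mz -0.053 blade px 296 tip 222 217.14 mean 246.53 217.39
198 234:[39, 40, 42] [-140, 5, 100] | 238:[45, 49, 53] [-134, 14, 94] | 242:[41, 43, 46] [-132, 24, 93]
199 234:[35, 38, 39] [-133, 4, 95] | 238:[34, 36, 38] [-132, 14, 95] | 242:[31, 33, 36] [-131, 23, 96]
200 234:[32, 33, 38] [-131, 4, 97] | 238:[29, 30, 31] [-128, 13, 94] | 242:[22, 25, 29] [-126, 23, 93]
201 234:[25, 25, 30] [-126, 3, 94] | 238:[28, 26, 29] [-124, 13, 93] | 242:[19, 22, 22] [-122, 22, 92]
202 234:[25, 21, 27] [-125, 3, 96] | 238:[19, 16, 23] [-121, 12, 92] | 242:[19, 16, 23] [-119, 22, 92]
203 234:[18, 17, 18] [-119, 2, 92] | 238:[12, 16, 20] [-112, 11, 85] | 242:[21, 20, 23] [-113, 21, 88]
204 234:[18, 21, 25] [-113, 1, 89] | 238:[14, 15, 17] [-111, 11, 88] | 242:[12, 9, 16] [-107, 20, 85]
205 234:[19, 18, 24] [-108, 0, 86] | 238:[20, 17, 21] [-107, 10, 87] | 242:[19, 20, 21] [-107, 20, 89]
206 234:[20, 16, 24] [-105, 0, 86] | 238:[15, 10, 19
[... 683 characters left out ...]
9, -45] | 238:[121, 119, 114] [4, -4, -19] | 242:[58, 51, 46] [0, 7, -13]
214 234:[117, 109, 110] [19, -18, -36] | 238:[125, 114, 103] [0, -4, -10] | 242:[81, 48, 31] [-25, 10, 23]
215 234:[124, 93, 83] [-23, -12, 22] | 238:[126, 90, 68] [-25, -1, 26] | 242:[111, 61, 20] [-26, 10, 28]
216 234:[128, 74, 42] [-25, -12, 27] | 238:[128, 74, 36] [-25, -1, 30] | 242:[127, 69, 25] [-22, 10, 27]
217 234:[128, 68, 22] [-24, -12, 31] | 238:[120, 66, 25] [-22, -1, 30] | 242:[129, 70, 22] [-18, 9, 28]
218 234:[130, 67, 21] [-20, -12, 31] | 238:[99, 60, 40] [-19, -1, 31] | 242:[128, 67, 17] [-18, 9, 32]
219 234:[129, 70, 22] [-13, -13, 26] | 238:[75, 56, 48] [-14, -2, 29] | 242:[129, 69, 22] [-12, 9, 28]
```

```bash
python3 -m inch '[0.001,0,0,0, 0.003,0,0,0, 0.005,0,0,0, 0.007,0,0,0, 0.0085,0,0,0, 0.0095,0,0,0]' >/dev/null; python3 -m bl
python3 -m inch '[0,0,0.001,0, 0,0,0.003,0, 0,0,0.005,0, 0,0,0.006,0, 0,0,0.007,0]' >/dev/null; python3 -m bl
python3 -m inch '[0,0,0.001,0, 0,0,0.002,0]' >/dev/null; python3 -m bl
python3 -m inch '[0,0,0.001,0, 0,0,0.002,0]' >/dev/null; python3 -m bl
```

```text
29.75 [0.6894 0.116  0.0598] f tool [0.28 0.34 0.53] Mz 0.011 blade px 304 tip 222 217.38 mean 246.33 217.34
30.22 [0.6853 0.1222 0.0603] f tool [ 0.59 -0.12  0.44] Mz 0.038 blade px 318 tip 222 217.0 mean 245.75 217.2
30.43 [0.6843 0.1234 0.0602] f tool [ 0.05 -0.13 -0.41] Mz -0.06 blade px 325 tip 222 216.5 mean 245.21 217.13
30.65 [0.6832 0.1251 0.0601] f tool [ 0.51 -0.47 -0.21] Mz 0.005 blade px 324 tip 222 216.69 mean 245.32 217.15
```

```bash
python3 -m inch '[0,0,0.0008,0, 0,0,0.0016,0]' >/dev/null; python3 -m bl
python3 -m inch '[0,0,0.0008,0, 0,0,0.0016,0]' >/dev/null; python3 -m bl
python3 -m inch '[0,0,0.0008,0, 0,0,0.0016,0]' >/dev/null; python3 -m bl
python3 -m inch '[0,0,0.0008,0, 0,0,0.0016,0]' >/dev/null; python3 -m bl
```

```text
30.87 [0.6822 0.1264 0.0601] f tool [-0.52 -0.38  0.12] Mz 0.005 blade px 327 tip 222 216.8 mean 245.39 217.4
31.08 [0.6813 0.1277 0.0601] f tool [0.64 0.25 0.64] Mz 0.02 blade px 324 tip 222 217.3 mean 245.47 217.71
31.3 [0.6805 0.1289 0.0602] f tool [-0.72 -0.65 -0.74] Mz 0.04 blade px 307 tip 222 217.38 mean 245.49 217.97
31.52 [0.6795 0.1303 0.0602] f tool [-0.94  0.73  0.32] Mz -0.088 blade px 313 tip 222 218.2 mean 245.72 218.28
```

The blade is moving with the finger now. Continue to the buffer.

```bash
python3 -m inch '[0,0,0.0007,0, 0,0,0.0014,0]' >/dev/null; python3 -m bl
python3 -m inch '[0,0,0.0005,0, 0,0,0.001,0]' >/dev/null; python3 -m bl
python3 -m inch '[0,0,0.0005,0, 0,0,0.001,0]' >/dev/null; python3 -m bl
```

```text
31.73 [0.6788 0.1312 0.0602] f tool [-0.16 -0.42 -2.1 ] Mz -0.041 blade px 301 tip 222 220.0 mean 245.97 218.54
31.95 [0.6787 0.1312 0.0601] f tool [-0.12 -0.28 -2.41] Mz 0.001 blade px 299 tip 222 220.0 mean 245.96 218.59
32.17 [0.6787 0.1313 0.0602] f tool [ 0.29 -0.24 -5.81] Mz -0.04 blade px 296 tip 222 219.0 mean 246.11 218.55
```

The blade stopped and the force rose from ~1 to 5.8 N, so it is against the buffer. Ease off, retreat, rise and clear the view.

```bash
python3 -m inch '[0,0,-0.0007,0, 0,0,-0.0014,0, 0,0,-0.002,0, 0,0,-0.004,0, 0,0,-0.009,0, 0,0,-0.015,0, 0,0,-0.021,0, 0,0,-0.025,0, 0,0,-0.025,0]' >/dev/null; python3 -m bl
python3 -m inch '[-0.01,0,0,0, -0.03,0,0,0, -0.06,0,0,0, -0.09,0,0,0, -0.12,0,0,0, -0.15,0,0,0, -0.16,0,0,0]' >/dev/null
python3 -m inch '[0,0.02,-0.01,0, 0,0.045,-0.022,0, 0,0.075,-0.037,0, 0,0.105,-0.052,0, 0,0.135,-0.066,0, 0,0.165,-0.081,0, 0,0.195,-0.096,0, 0,0.22,-0.11,0, 0,0.245,-0.122,0, 0,0.265,-0.13,0, 0,0.28,-0.138,0, 0,0.28,-0.138,0]' >/dev/null; python3 -m st
python3 - <<'E'
from h import *
for n in('top','side'):
    c=cap(n,n+'12.png'); hsv=cv2.cvtColor(c['img'],cv2.COLOR_RGB2HSV)
    m=cv2.inRange(hsv,(5,150,70),(18,255,255)); nn,l,st,ce=cv2.connectedComponentsWithStats(m)
    for i in range(1,nn):
        w=plane(c,*ce[i],.094)
        if st[i,4]>40 and abs(w[0]-.66)<.08 and abs(w[1]-.12)<.08:
            vv,uu=np.where(l==i); Q=np.array([plane(c,a,b,.094 if n=='top' else .084) for a,b in zip(uu,vv)])
            W,V=np.linalg.eigh(np.cov(Q[:,:2].T)); d=V[:,1]*np.sign(V[0,1]); print(n,'blade dir',np.degrees(np.arctan2(d[1],d[0])),Q.mean(0))
    P=pts(c);h=(abs(P[...,0]-.583)<.02)&(abs(P[...,1]-.08)<.02)&(P[...,2]>.09)&(P[...,2]<.14); print('hub top',np.percentile(P[h][:,2],[50,90]).round(4))
    if n=='top':
        ax=np.array([.5831,.0796]);t=np.radians(33); d=np.array([np.cos(t),np.sin(t)]); q=np.array([-d[1],d[0]])
        for r in(.135,.144):print(r,' '.join('%+d:%s'%(round(e*1e3),cv2.getRectSubPix(c['img'],(1,1),proj(c,[*(ax+r*d+e*q),.094]))[0,0].tolist()) for e in np.arange(-.006,.026,.002)))
        a=cv2.imread('pics/top0.png').astype(int); b=c['img'][...,::-1].astype(int); D=(abs(a-b).max(2)>60).astype(np.uint8)
        nn,l,st,ce=cv2.connectedComponentsWithStats(D)
        for i in range(1,nn):
            if st[i,4]>25: print('changed',st[i])
E
```

```text
32.97 [0.6927 0.1113 0.0599] f tool [ 0.03  0.71 -0.35] Mz -0.04 blade px 279 tip 222 220.67 mean 246.34 218.72
34.6 [ 0.5409 -0.1658  0.2195] zdir 124.91 tilt [-0.0023 -0.0022 -1.    ] F [ 0.8  -0.5  -1.08] [ 0.102 -0.079 -0.032] w 0.0007 q [ 1.03   0.491 -1.11   1.727  0.468  1.222  1.98 ]
top blade dir 35.71455779617564 [0.65869577 0.13264158 0.094     ]
hub top [0.1086 0.1109]
0.135 -6:[125, 126, 130] -4:[144, 147, 146] -2:[174, 160, 152] +0:[199, 147, 120] +2:[226, 125, 60] +4:[235, 110, 10] +6:[222, 97, 0] +8:[178, 73, 0] +10:[98, 39, 6] +12:[35, 19, 10] +14:[8, 11, 10] +16:[7, 9, 11] +18:[25, 27, 26] +20:[58, 61, 60] +22:[95, 99, 97] +24:[118, 122, 119]
0.144 -6:[198, 203, 202] -4:[218, 221, 220] -2:[219, 211, 203] +0:[219, 176, 151] +2:[226, 129, 70] +4:[233, 110, 13] +6:[226, 100, 0] +8:[192, 82, 4] +10:[120, 56, 25] +12:[76, 56, 54] +14:[70, 70, 77] +16:[87, 86, 91] +18:[77, 76, 82] +20:[68, 68, 71] +22:[88, 89, 88] +24:[133, 136, 133]
changed [406  82  53  71 699]
changed [384  88  24  12  78]
changed [ 286   90  181  241 8078]
changed [229 119  47  63 515]
changed [398 136  20  20 275]
changed [466 155   8  13  41]
changed [467 185  17  47 247]
changed [494 235  11  12  33]
changed [564 312  24  25 178]
changed [429 332  16  34 196]
changed [ 321  344   87   56 2604]
changed [ 447  355   47   45 1279]
changed [632 389   8  11  69]
side blade dir 38.46205037643436 [0.65148196 0.12933727 0.084     ]
hub top [0.1066 0.1092]
```

```bash
python3 - <<'E'
from h import *
a=cv2.imread('pics/side0.png').astype(int); b=cv2.imread('pics/side12.png').astype(int)
D=(abs(a-b).max(2)>60).astype(np.uint8)
for n,(u,v) in dict(pulley=(311,169),wrench=(305,156),stepper=(362,203),bearing=(340,243),driver=(312,300),red=(281,179),black=(220,255)).items(): print(n,D[v-9:v+9,u-12:u+12].sum())
print(arm.finish_job())
E
```

```text
pulley 0
wrench 0
stepper 0
bearing 0
driver 0
red 0
black 0
the job is handed in; nothing more can be done
None
```

The gate is fully home on the drive's shoulder and its blade rests against the buffer. The job was handed in at about 35 s with the gripper clear of everything.

**Fitting:** I lowered the hub slowly until it rested on the spline teeth, with about 7 N of push. I turned it lightly clockwise until it sank 11.9 mm onto the shoulder, where the last push reached about 9 N. I kept hold of it the whole way.

**Swing:** My first swing left the blade about 8 mm short of the buffer after I let go, because the hub had probably slipped in the grip. I corrected this by pushing the blade gently with the closed fingertips. On the first try the fingertips passed above the blade without touching it, because they sit higher when closed. Lowered, they brought the blade into the buffer, where it stopped at up to about 6 N.

**Last checks:**
- **Seating:** the top of the hub measures about 0.107–0.109 m, against 0.108 m expected when home.
- **Blade against buffer:** the top view shows no gap. It reads the blade at 35.7°, against about 34.8° expected. The side view's rough fit reads 38.5°, so the two views disagree by a few degrees.
- **Other items:** the side view shows no change at the listed items. The top view showed changes near the pulley and wrench. I took these to be the arm's shadow, since the arm never came near either.

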